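# Complete a pump service kit: one bracket, one cover, one roller shaft

## Robot

A 6-joint arm with a two-finger parallel gripper is mounted at the origin on the work surface. World frame = base frame: x ahead of the robot, y to its left, z up, the work surface at z = 0. Lengths are in m, angles in degrees, forces in N, time in s.
With the tool pointing down it reaches from about 0.35 to 0.85 m from the base axis. Payload 8.1 kg.
Tool frame: the origin (TCP) lies on the centre line of the jaws, within the pads' length; the fingertips stand 14 mm ahead of it and the grasp point (between the pads) lies 5 mm behind it; z points along the fingers, y is the direction in which the jaws open and shut (so a half turn about z gives the same grasp; the last joint's range is limited). The gripper opens to 85 mm and grips with 20 to 120 N. Pads are 22 mm wide; open, the fingers measure 114 mm over their backs; the gripper's body (76 mm by 85 mm) begins 54 mm behind the grasp point. The pads swing forward as they close: fully open they stand 13 mm farther back than shut.
Start: joints at [-70.898, 7.471, 85.268, -0, 87.261, -4.893], TCP at [0.244, -0.548, 0.245] pointing down, gripper open.
Joint ranges: [-169.43, 169.43], [-51.17, 129.36], [1.28, 143.12], [-76.62, 256.62], [0, 156.53], [-152.29, 152.29]. Speed limits (degrees/s): [136.94, 136.94, 159.86, 180, 180, 180].

## Interface

Orientations are given as [roll, pitch, yaw] about the fixed x, y, z axes, in that order (R = Rz(yaw) Ry(pitch) Rx(roll)).
In Python, from plant import arm gives the robot as it stands.
- The arm moves only by the tool play_rows, never from a script. Its argument "deltas" is one flat list of numbers, 5 for each row, row after row: the shift along the tool's x, y, z in mm, then the turn about the tool's z in degrees, then the closure in counts, from 0 (fully open) to 255 (shut). A call has 1 to 12 rows; each row shifts and turns the commanded pose from where the row before left it, along the tool's axes as they then stand; what a row does not reach is not made up. A row lasts 1/10 s, in which the tool goes at most 50 mm and 8.59 degrees, less where a joint would pass 70% of its speed; a pose out of reach is approached as far as the arm can. A call is refused whole if a number of a shift passes 50 or a number of a turn 8.59, either way. A call with a gripper value outside its range is refused whole. The fingers move at their own pace and stop on an object; "force" is the grip in N (left out, the last holds). Time passes only in rows, so rows that do not move let the fingers close. It gives the time, the measured TCP pose, the force and the opening at its end, in the units of the state.
- arm.read_state(): the state, without advancing time (a new reading comes with each control period).
- arm.grab_frame(name): name is "scene" or "side" or "wrist"; returns (picture, depth): 384x512x3 uint8, red, green, blue; 384x512 float32, m along the optical axis (not along the pixel's ray), 0 where there is no reading.
- arm.get_calibration(name): a dict with "fovy" (degrees; the focal length in pixels is half the picture's height over the tangent of half this angle, whatever the lens; pixels are square), "cx", "cy" (the principal point, pixels), "position" and "orientation" of the camera in the world. Camera axes: x right, y down, z forward; pixel columns grow to the right and rows downward; lengths in m; the calibration is good to about 2 mm. A picture is of the moment at which its call begins: read the wrist's pose just before it. get_calibration takes no time and is no camera call; for the wrist camera it gives the pose at the moment of the call.
- arm.close_job(): hands the job in, once; it reports no verdict.
The state is a dict: "t": time; "joints": joint angles; "dq": joint speeds; "joint_torque": joint torques, N m; "eef_pos": TCP position; "tool_rot": TCP orientation; "contact_force": force on the tool from outside, world axes, zero at the start; "ft_torque": the same for the moment, N m; "opening": opening from 0.0 (shut) to 1.0 (fully open).
Only numpy, scipy, OpenCV 4.12 (cv2) and the standard library are available. Lean on these libraries where they do the work, as an engineer would, in place of code of your own. Each camera call takes 0.05 s, during which the arm holds its last target.

## Task

Complete the service kit in the green tray so that it holds exactly one bracket, one cover and one roller shaft: a bracket or a cover is already in it, so leave the duplicates of that on the mat and lay only the missing one of the two flat in the empty compartment. Take one roller shaft from the sloping rack, lay it level over the two spring clips and press it down until both ends have snapped fully home, without forcing it. Leave the unused spares and everything else where they are.

Things in the scene. Friction and masses are not known exactly. Their poses are not given: they have to be found in the camera images.
- kit: the kit tray, green plastic, 177 x 177 mm, walls 3 mm thick and 18 mm high, floor 4 mm thick. It stands level on a soft foam pad 16 mm thick (196 x 196 mm, stuck to the bench): it cannot slide or tip, but sinks up to 12 mm when pressed and comes back. Origin at the centre of its underside, z up. Its -x part is one lane (72 mm wide, along y) with the two spring clips; its +x part is two equal compartments side by side along y.
- cell_left (a point): centre of the floor (its upper face) of the compartment at the tray's +y side; the compartment is 96 mm (x) by 84 mm (y), its walls rise 14 mm above this point. Axes as the tray. One compartment holds a bracket or a cover from the start, the other is empty.
- cell_right (a point): the same for the compartment at the tray's -y side.
- clip_seat (a point): centre of a roller shaft fully home in the clips, midway between them: about 42 mm above the bench, 22 mm above the tray floor; axes as the tray. The shaft then lies along the tray's y. The two clips hold its bare steel ends. Between the clips the lane is free for fingers: 74 mm along y, 36 mm to each side. More than 60 N on the tray is forcing it.
- clip_left (a point): the steel spring clip at the tray's +y side (43 mm from the middle, 12 mm wide along y), at the axis of a seated shaft. A solid seat lies 5 mm below; two leaves make a mouth 14 mm wide 12 mm above this point, a throat 6.8 mm wide 5 mm above it, and open again below. Pressing a level shaft through both clips takes about 7 to 13 N in all; the tray sinks several mm under that before the shaft snaps down onto the seats.
- clip_right (a point): the other, equal clip, at the tray's -y side
- mat: blue-grey firm mat 190 x 230 mm, 20 mm thick, fixed on the bench; origin at the centre of its underside. The spare brackets and covers lie on it.
- bracket1_mid (a point): U-shaped bracket of bare aluminium, 44 (x) x 62 (y) x 30 mm high: a flat base 5 mm thick with an upright cheek 6 mm thick along each long side. The point is its centre, 15 mm above its underside; z points up as it lies. It can be gripped across its 44 mm (x), on the outer faces of the cheeks. Mass about 0.09 kg.
- bracket2_mid (a point): a second one, the same: U-shaped bracket of bare aluminium, 44 (x) x 62 (y) x 30 mm high: a flat base 5 mm thick with an upright cheek 6 mm thick along each long side. The point is its centre, 15 mm above its underside; z points up as it lies. It can be gripped across its 44 mm (x), on the outer faces of the cheeks. Mass about 0.09 kg.
- cover1_mid (a point): blue plastic pump-head cover, 44 (x) x 62 (y) mm, a closed box 24 mm high with a 14 mm wide ridge on top, 30 mm in all. The point is its centre, 15 mm above its underside; z points up as it lies. It can be gripped across its 44 mm. Mass about 0.06 kg.
- cover2_mid (a point): a second one, the same: blue plastic pump-head cover, 44 (x) x 62 (y) mm, a closed box 24 mm high with a 14 mm wide ridge on top, 30 mm in all. The point is its centre, 15 mm above its underside; z points up as it lies. It can be gripped across its 44 mm. Mass about 0.06 kg.
- rack: white sloping rod rack, fixed, 206 mm wide (y) over its side frames, 120 mm high, three lanes at y = -52, 0, +52 mm. Origin on the bench below the middle of the lanes; z up. Rods lie in the rack's x-z plane, 0.66 rad (38 degrees) above level, upper ends towards the rack's +x.
- rack_mid (a point): centre of a roller shaft in the middle lane, 75 mm above the bench. A rod lies on two cross bars 43 mm either way along it (12 mm wide), between cheeks that rise 3.5 mm above its axis, its lower end on a stop plate. Between the bars it is free all round: grip there across the roller, square to the slope (tilted 38 degrees), and lift it off square to the slope
- shaft1_mid (a point): roller shaft: a dark grey roller 18 mm thick and 50 mm long in the middle of a steel shaft 10 mm thick and 120 mm long (35 mm of bare steel sticks out at each end). The point is its centre, x runs along the shaft, both ends are alike. Mass about 0.09 kg. At the start it rests in one lane of the sloping rack.
- shaft2_mid (a point): a second one, the same: roller shaft: a dark grey roller 18 mm thick and 50 mm long in the middle of a steel shaft 10 mm thick and 120 mm long (35 mm of bare steel sticks out at each end). The point is its centre, x runs along the shaft, both ends are alike. Mass about 0.09 kg. At the start it rests in one lane of the sloping rack.
- stir_rod_mid (a point): plain white stirring rod, 10 mm thick and 150 mm long, in a lane of the rack; not part of the kit, leave it. The point lies on its axis 60 mm from its lower end; x runs along it.
- driver_grip (a point): screwdriver, 170 mm long, lying on the bench near the robot; leave it. The point is the middle of its handle.
- jar: small amber jar, 48 mm wide, 50 mm high; leave it. Origin at the centre of its underside.
- flask: white bottle with a blue cap, 60 mm wide, 130 mm high, beyond the mat; leave it. Origin at the centre of its underside.
- flask2: the same with a red cap; leave it.
- beaker: glass beaker, 68 mm wide, 85 mm high, beyond the mat; leave it. Origin at the centre of its underside.
Mind the look-alikes: they are no part of the job. What is shaped like the part that bears bracket1_mid but red is not meant.

How it is judged (in metres and radians):
At the end, for the whole second after the job is handed in: One bracket and one cover lie flat (tilt < 0.12 rad), each in its own compartment; one shaft is home in both clips (height +2/-3 mm, 13 mm along, 4 mm across, 0.05 rad). The spare bracket or cover of each type and the other shaft are within 30 mm of their starts; all at rest ((((x of bracket1_mid in the frame of cell_left between -0.044 and 0.044 m and y of bracket1_mid in the frame of cell_left between -0.04 and 0.04 m and z of bracket1_mid in the frame of cell_left between 0.01 and 0.019 m and angle between bracket1_mid's own z axis and vertical below 0.12 rad) and (x of cover1_mid in the frame of cell_right between -0.044 and 0.044 m and y of cover1_mid in the frame of cell_right between -0.04 and 0.04 m and z of cover1_mid in the frame of cell_right between 0.01 and 0.019 m and angle between cover1_mid's own z axis and vertical below 0.12 rad) and distance of each of bracket2_mid, cover2_mid from where it was at the start of the episode below 0.03 m) or ((x of bracket1_mid in the frame of cell_right between -0.044 and 0.044 m and y of bracket1_mid in the frame of cell_right between -0.04 and 0.04 m and z of bracket1_mid in the frame of cell_right between 0.01 and 0.019 m and angle between bracket1_mid's own z axis and vertical below 0.12 rad) and (x of cover1_mid in the frame of cell_left between -0.044 and 0.044 m and y of cover1_mid in the frame of cell_left between -0.04 and 0.04 m and z of cover1_mid in the frame of cell_left between 0.01 and 0.019 m and angle between cover1_mid's own z axis and vertical below 0.12 rad) and distance of each of bracket2_mid, cover2_mid from where it was at the start of the episode below 0.03 m) or ((x of bracket1_mid in the frame of cell_left between -0.044 and 0.044 m and y of bracket1_mid in the frame of cell_left between -0.04 and 0.04 m and z of bracket1_mid in the frame of cell_left between 0.01 and 0.019 m and angle between bracket1_mid's own z axis and vertical below 0.12 rad) and (x of cover2_mid in the frame of cell_right between -0.044 and 0.044 m and y of cover2_mid in the frame of cell_right between -0.04 and 0.04 m and z of cover2_mid in the frame of cell_right between 0.01 and 0.019 m and angle between cover2_mid's own z axis and vertical below 0.12 rad) and distance of each of bracket2_mid, cover1_mid from where it was at the start of the episode below 0.03 m) or ((x of bracket1_mid in the frame of cell_right between -0.044 and 0.044 m and y of bracket1_mid in the frame of cell_right between -0.04 and 0.04 m and z of bracket1_mid in the frame of cell_right between 0.01 and 0.019 m and angle between bracket1_mid's own z axis and vertical below 0.12 rad) and (x of cover2_mid in the frame of cell_left between -0.044 and 0.044 m and y of cover2_mid in the frame of cell_left between -0.04 and 0.04 m and z of cover2_mid in the frame of cell_left between 0.01 and 0.019 m and angle between cover2_mid's own z axis and vertical below 0.12 rad) and distance of each of bracket2_mid, cover1_mid from where it was at the start of the episode below 0.03 m) or ((x of bracket2_mid in the frame of cell_left between -0.044 and 0.044 m and y of bracket2_mid in the frame of cell_left between -0.04 and 0.04 m and z of bracket2_mid in the frame of cell_left between 0.01 and 0.019 m and angle between bracket2_mid's own z axis and vertical below 0.12 rad) and (x of cover1_mid in the frame of cell_right between -0.044 and 0.044 m and y of cover1_mid in the frame of cell_right between -0.04 and 0.04 m and z of cover1_mid in the frame of cell_right between 0.01 and 0.019 m and angle between cover1_mid's own z axis and vertical below 0.12 rad) and distance of each of bracket1_mid, cover2_mid from where it was at the start of the episode below 0.03 m) or ((x of bracket2_mid in the frame of cell_right between -0.044 and 0.044 m and y of bracket2_mid in the frame of cell_right between -0.04 and 0.04 m and z of bracket2_mid in the frame of cell_right between 0.01 and 0.019 m and angle between bracket2_mid's own z axis and vertical below 0.12 rad) and (x of cover1_mid in the frame of cell_left between -0.044 and 0.044 m and y of cover1_mid in the frame of cell_left between -0.04 and 0.04 m and z of cover1_mid in the frame of cell_left between 0.01 and 0.019 m and angle between cover1_mid's own z axis and vertical below 0.12 rad) and distance of each of bracket1_mid, cover2_mid from where it was at the start of the episode below 0.03 m) or ((x of bracket2_mid in the frame of cell_left between -0.044 and 0.044 m and y of bracket2_mid in the frame of cell_left between -0.04 and 0.04 m and z of bracket2_mid in the frame of cell_left between 0.01 and 0.019 m and angle between bracket2_mid's own z axis and vertical below 0.12 rad) and (x of cover2_mid in the frame of cell_right between -0.044 and 0.044 m and y of cover2_mid in the frame of cell_right between -0.04 and 0.04 m and z of cover2_mid in the frame of cell_right between 0.01 and 0.019 m and angle between cover2_mid's own z axis and vertical below 0.12 rad) and distance of each of bracket1_mid, cover1_mid from where it was at the start of the episode below 0.03 m) or ((x of bracket2_mid in the frame of cell_right between -0.044 and 0.044 m and y of bracket2_mid in the frame of cell_right between -0.04 and 0.04 m and z of bracket2_mid in the frame of cell_right between 0.01 and 0.019 m and angle between bracket2_mid's own z axis and vertical below 0.12 rad) and (x of cover2_mid in the frame of cell_left between -0.044 and 0.044 m and y of cover2_mid in the frame of cell_left between -0.04 and 0.04 m and z of cover2_mid in the frame of cell_left between 0.01 and 0.019 m and angle between cover2_mid's own z axis and vertical below 0.12 rad) and distance of each of bracket1_mid, cover1_mid from where it was at the start of the episode below 0.03 m)) and (((x of shaft1_mid in the frame of clip_seat between -0.004 and 0.004 m and y of shaft1_mid in the frame of clip_seat between -0.013 and 0.013 m and z of shaft1_mid in the frame of clip_seat between -0.003 and 0.002 m and angle between the x axis of shaft1_mid and the y axis of clip_seat, either way round below 0.05 rad) and distance of shaft2_mid from where it was at the start of the episode below 0.03 m) or ((x of shaft2_mid in the frame of clip_seat between -0.004 and 0.004 m and y of shaft2_mid in the frame of clip_seat between -0.013 and 0.013 m and z of shaft2_mid in the frame of clip_seat between -0.003 and 0.002 m and angle between the x axis of shaft2_mid and the y axis of clip_seat, either way round below 0.05 rad) and distance of shaft1_mid from where it was at the start of the episode below 0.03 m)) and linear speed of each of bracket1, bracket2, cover1, cover2, shaft1, shaft2 below 0.02 m/s); the robot touches nothing.
It fails at once if a bystander (stirring rod, screwdriver, jar, bottles, beaker) is moved more than 30 mm (distance of any of stir_rod_mid, driver_grip, jar, flask, flask2, beaker from where it was at the start of the episode above 0.03 m).
It fails at once if the shaft or the tray is forced: more than 60 N on the tray from a shaft or the gripper (contact force between kit and shaft1 above 60 N or contact force between kit and shaft2 above 60 N or contact force between kit and the fingers above 60 N).
It also fails if it takes over 54 s, if anything falls off the work surface, if the arm or the gripper's body presses on something with over 40 N, if the wrist force passes 120 N, or if a joint passes its speed limit or range.

## Working session

There is one attempt and no reset: what is moved stays moved. The work goes in short steps, Python scripts to look and compute and a tool call to move; the robot and the scene stay as the last step left them, time stands still between calls to the robot, and variables do not carry over. Pictures are saved under pics/ and viewed, and the job is handed in when it is done.

Besides the shell and the picture viewer there is one more tool, called after "Emit:" as name(argument=value, ...), one argument or row to a line, values as JSON. play_rows: Moves the arm, as the interface text tells. Its arguments: {"type":"object","properties":{"deltas":{"type":"array","items":{"type":"number"}},"force":{"type":"number"}},"required":["deltas"]}

```bash
ls; mkdir -p pics; python3 - <<'E'
from plant import arm
import cv2,numpy as np
print(arm.read_state())
for n in ["scene","side"]:
    p,d=arm.grab_frame(n); c=arm.get_calibration(n); print(n,c)
    cv2.imwrite(f"pics/{n}0.png",p[:,:,::-1]); np.savez(f"pics/{n}0.npz",p=p,d=d)
    import json
E
```

```text
pics
{'t': 0.0, 'joints': array([-7.08989687e+01,  7.51551690e+00,  8.53315010e+01, -4.97212284e-04,
        8.72618333e+01, -4.89482385e+00]), 'dq': array([ 0.05554129, -0.05378947,  0.02427262, -0.01304522, -0.0124467 ,
        0.00058441]), 'joint_torque': array([ 2.04102835e-03, -5.69392920e+01, -5.00550413e+01,  5.22527591e-05,
        1.46757049e-02, -1.35657736e-06]), 'eef_pos': array([ 0.24382488, -0.54763002,  0.24421886]), 'tool_rot': array([-1.79891503e+02, -8.79314236e-03,  2.39958711e+01]), 'contact_force': array([-0.63973672, -0.06022261,  0.01313019]), 'ft_torque': array([-0.02241967,  0.00139836, -0.00218855]), 'opening': 1.0035787376179155}
scene {'fovy': 50.65437612211135, 'cx': 260.720781559337, 'cy': 189.36919505461452, 'position': array([ 1.1929908 , -0.34048458,  0.82014312]), 'orientation': array([-135.65791031,   -0.77171478,   62.74664127])}
side {'fovy': 49.60371790472088, 'cx': 257.6010035710712, 'cy': 187.9777873057512, 'position': array([ 0.29907009, -0.75562639,  0.77149065]), 'orientation': array([-131.93696646,    0.29407957,  -21.80463594])}
```

View pics/scene0.png

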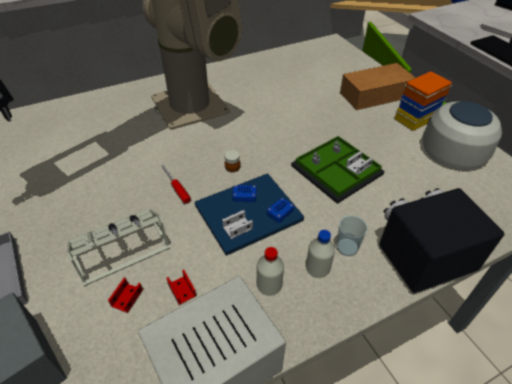

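View pics/side0.png

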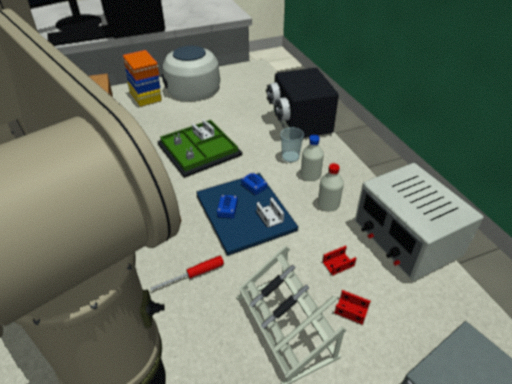

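The scene image shows the tray at about (338,167) with a bracket in one compartment at (358,162). The mat has covers at (244,192) and (280,208) and a bracket at (237,223). Red look-alikes are at (126,295) and (181,287). The rack has two shafts, and a third lane with what may be the white rod. The missing part is a cover. I'll enlarge to check.

```bash
cat > h.py <<'E'
import numpy as np,cv2
from scipy.spatial.transform import Rotation as R
def K(c):
    f=192/np.tan(np.radians(c['fovy']/2)); return f,c['cx'],c['cy']
def Rc(c): return R.from_euler('xyz',c['orientation'],degrees=True).as_matrix()
def cloud(d,c):
    f,cx,cy=K(c); v,u=np.mgrid[0:d.shape[0],0:d.shape[1]]
    P=np.stack([(u-cx)/f*d,(v-cy)/f*d,d],-1); return P@Rc(c).T+c['position']
def proj(X,c):
    f,cx,cy=K(c); q=(np.asarray(X)-c['position'])@Rc(c); return np.stack([q[...,0]/q[...,2]*f+cx,q[...,1]/q[...,2]*f+cy],-1)
E
python3 - <<'E'
from plant import arm
from h import *
for n,boxes in {"scene":[(60,150,310,310),(280,130,390,205)],"side":[(140,110,360,384)]}.items():
    p=np.load(f"pics/{n}0.npz")['p']
    for i,(a,b,c,d) in enumerate(boxes):
        s=min(800/(c-a),600/(d-b)); cv2.imwrite(f"pics/{n}0_c{i}.png",cv2.resize(p[b:d,a:c,::-1],None,fx=s,fy=s,interpolation=cv2.INTER_CUBIC)); print(n,i,s)
E
```

```text
scene 0 3.2
scene 1 7.2727272727272725
side 0 2.18978102189781
```

View pics/scene0_c0.png

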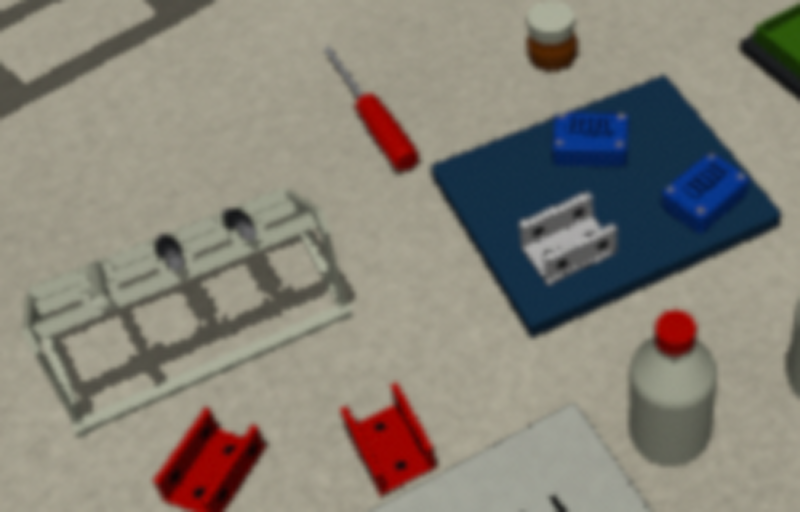

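View pics/scene0_c1.png

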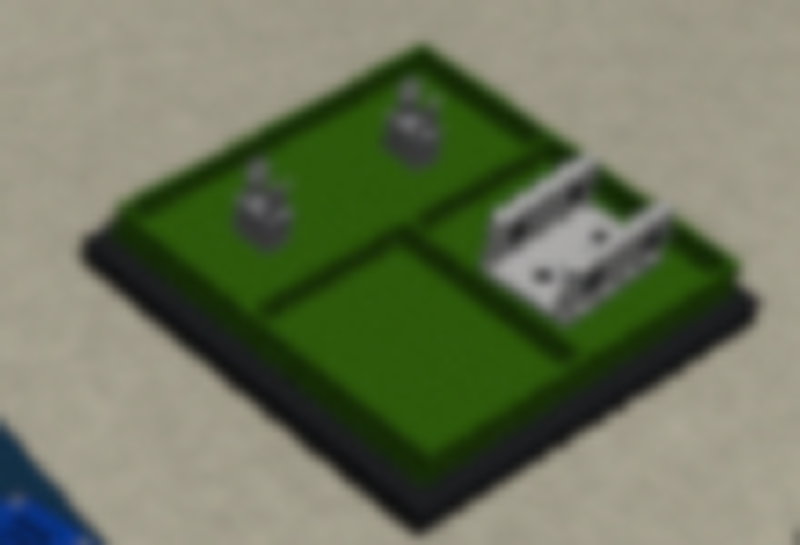

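View pics/side0_c0.png

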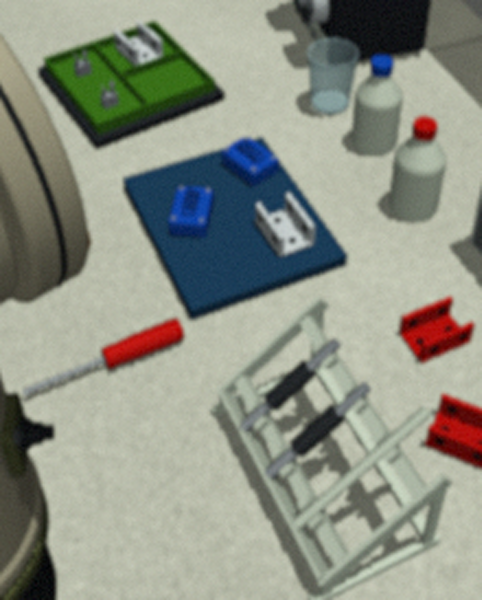

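List of candidates: the covers are the blue boxes at (244,192) and (280,208). The brackets are silver at (237,223) on the mat and (358,162) in the tray, and the red ones at (126,295) and (181,287) are decoys. The shafts are the two dark rollers at (112,228) and (133,222), with the white rod in the third lane. The tray already holds a bracket, so I need one cover and one shaft.

Next I'll measure.

```bash
python3 - <<'E'
from plant import arm
from h import *
def rect(pts,n):
    if len(pts)<20: print(n,'few',len(pts));return
    r=cv2.minAreaRect((pts[:,:2]*1000).astype(np.float32)); print(n,len(pts),np.round(r[0],1),np.round(r[1],1),round(r[2],1),'z',np.round(np.percentile(pts[:,2]*1000,[2,50,98]),1))
for n in ["scene","side"]:
    z=np.load(f"pics/{n}0.npz");p=z['p'];d=z['d'];c=arm.get_calibration(n)
    X=cloud(d,c); hsv=cv2.cvtColor(p,cv2.COLOR_RGB2HSV).astype(int); H,S,V=hsv[...,0],hsv[...,1],hsv[...,2]
    ok=(d>0)&(X[...,2]>-0.01)&(X[...,2]<0.3)
    g=ok&(H>35)&(H<75)&(S>150)&(X[...,2]<.06)
    def comps(m,name,mn=60):
        k,l,st,ce=cv2.connectedComponentsWithStats(m.astype(np.uint8))
        for i in range(1,k):
            if st[i,4]>mn: rect(X[l==i],f"{n} {name} px{np.round(ce[i])}")
    comps(g,'green')
    comps(ok&(H>110)&(H<125)&(S>190)&(V>110),'blue',40)
    comps(ok&(H>95)&(H<115)&(S>100)&(V<100)&(V>20),'mat',300)
    comps(ok&(V<60)&(S<90)&(X[...,2]>.05),'dark',15)
    comps(ok&(X[...,2]>.045)&(S<60),'tall',100)
E
```

```text
scene green px[379.  48.] 498 [  7.  840.6] [  9.6 333.4] 72.8 z [-8.3 29.2 59.1]
scene green px[335. 167.] 2100 [516.7 273.6] [181. 181.] 10.6 z [16.8 21.  34.6]
scene mat px[419. 107.] 404 [455.7 646.1] [143.5  71.5] 63.4 z [57.1 76.4 98.2]
scene mat px[247. 213.] 3617 [551.8 -35.9] [190.6 228. ] 2.4 z [12.7 19.4 35.9]
scene dark px[56.  9.] 1133 [-875.2 -234.4] [603.9  34.4] 89.4 z [50.5 68.6 91.6]
scene dark px[503.   5.] 59 [  77.4 1430.7] [70.3 22.9] 24.1 z [124.4 132.3 141.9]
scene dark px[184.  71.] 2412 [60.2 11.9] [283.2 122.3] 20.0 z [ 55.1 161.1 296. ]
scene dark px[225.  50.] 87 [190.8  70.1] [  7.3 106. ] 20.4 z [259.3 271.1 299.2]
scene dark px[  5. 106.] 201 [ 223.3 -491.6] [27.1 31.9] 23.0 z [250.9 284.9 299.2]
scene dark px[457. 117.] 36 [600.3 608.4] [67.8 15. ] 1.3 z [138.  141.  144.4]
scene dark px[428. 130.] 61 [546.5 576.8] [ 5.6 55.2] 54.6 z [51.8 70.9 94.7]
scene dark px[440. 235.] 7441 [872.  286.1] [189.7 160.6] 83.0 z [ 55.  149.1 152.7]
scene dark px[133. 218.] 30 [ 508.1 -314.9] [35.  13.9] 3.4 z [75.1 91.1 96.1]
scene dark px[112. 226.] 31 [ 507.7 -366
[... 2718 characters left out ...]
2.7] 75.7 z [ 91.4 104.4 116.7]
side tall px[60.  6.] 166 [ 163.6 1465.5] [220.8  40.1] 25.0 z [ 47.8 119.1 154.3]
side tall px[190.  72.] 1829 [586.7 632.8] [163.6 212.5] 76.3 z [ 47.2 103.5 140.4]
side tall px[298. 104.] 2603 [839.1 239.8] [296.1 203.9] 83.4 z [ 49.5 122.6 155.1]
side tall px[312. 157.] 477 [767.7  27.2] [39.6 59.4] 56.7 z [ 47.1  82.8 111. ]
side tall px[419. 214.] 7670 [ 869.8 -267.4] [178.8 212.6] 5.8 z [ 50.2 138.4 141.6]
side tall px[331. 186.] 548 [756.9 -96.2] [42.5 59.2] 52.5 z [ 46.7  83.5 110.5]
side tall px[293. 308.] 3210 [ 516.8 -365.2] [120.2 211. ] 4.2 z [ 45.7  84.2 122.2]
side tall px[463. 361.] 4328 [ 706.2 -603.1] [163.6 105.9] 14.4 z [118.2 121.  123.4]
```

```bash
cat >> h.py <<'E'
def rect(pts,n):
    if len(pts)<10: print(n,'few',len(pts));return
    r=cv2.minAreaRect((pts[:,:2]*1000).astype(np.float32)); print(n,len(pts),np.round(r[0],1),np.round(r[1],1),round(r[2],1),'z',np.round(np.percentile(pts[:,2]*1000,[2,50,98]),1))
E
python3 - <<'E'
from plant import arm
from h import *
for n in ["scene","side"]:
    z=np.load(f"pics/{n}0.npz");p=z['p'];d=z['d'];c=arm.get_calibration(n)
    X=cloud(d,c)
    # inside mat, above
    a=(X[...,0]>.46)&(X[...,0]<.64)&(X[...,1]>-.15)&(X[...,1]<.075)&(d>0)
    for lo,hi in ((.028,.06),(.038,.06)):
        m=a&(X[...,2]>lo)&(X[...,2]<hi)
        k,l,st,ce=cv2.connectedComponentsWithStats(m.astype(np.uint8))
        for i in range(1,k):
            if st[i,4]>20: rect(X[l==i],f"{n} px{np.round(ce[i])}")
p,d=arm.grab_frame("wrist");c=arm.get_calibration("wrist");s=arm.read_state();print(c,s['eef_pos'],s['tool_rot'])
cv2.imwrite("pics/w0.png",p[:,:,::-1])
E
```

```text
scene px[244. 193.] 356 [506.3 -26.3] [61.2 47.9] 62.9 z [29.6 43.1 51.3]
scene px[280. 209.] 389 [602.6  31.4] [45.4 63.4] 19.5 z [29.  43.2 51.2]
scene px[233. 218.] 163 [578.1 -89.7] [ 9.7 61.6] 4.3 z [29.6 42.8 50.6]
scene px[240. 228.] 166 [616.  -86.7] [ 9.3 62.5] 3.5 z [28.4 42.3 51.3]
scene px[244. 191.] 292 [506.3 -26.3] [61.  47.9] 62.9 z [39.1 43.7 51.4]
scene px[280. 208.] 321 [602.2  31.3] [44.7 63.2] 19.5 z [38.8 43.7 51.4]
scene px[233. 217.] 108 [578.  -89.8] [ 9.2 61.3] 3.3 z [38.6 47.1 50.7]
scene px[241. 227.] 109 [616.  -86.7] [ 9.3 62.5] 3.5 z [39.2 47.2 51.7]
side px[254. 182.] 356 [598.2  31.1] [45.4 63.6] 20.1 z [29.2 45.2 53.3]
side px[227. 205.] 388 [503.3 -26.9] [65.1 44.1] 62.9 z [28.8 45.7 53.4]
side px[270. 211.] 288 [593.7 -89.1] [45.5 63.2] 4.6 z [28.2 43.9 54. ]
side px[254. 181.] 287 [598.2  31.1] [45.3 63.6] 20.5 z [39.1 46.  53.7]
side px[227. 204.] 323 [503.  -26.7] [65.1 43.6] 62.7 z [39.3 46.3 53.6]
side px[276. 207.] 100 [612.6 -87.5] [ 7.6 63. ] 4.5 z [38.4 49.1 54.3]
side px[263. 212.] 95 [575.  -90.2] [ 8.  62.3] 4.5 z [38.8 49.6 54. ]
{'fovy': 64.30275332834503, 'cx': 252.80144463233253, 'cy': 192.727517837256, 'position': array([ 0.31624986, -0.51533021,  0.37314277]), 'orientation': array([ 1.62038510e+02,  9.21942998e-02, -6.59422959e+01])} [ 0.24387378 -0.54774354  0.244442  ] [-1.79915736e+02 -6.89840805e-03  2.39955094e+01]
```

View pics/w0.png

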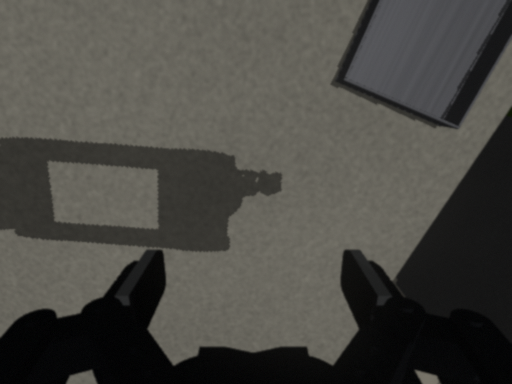

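The wrist view shows only the bench and the gripper's shadow. The camera sits about 78 mm ahead along tool x. Plan:
1. Move cover B at (600,31) into the empty cell_right.
2. Pick the shaft.
3. Level the shaft on the mat's +y edge, because the moves can't tilt the tool.
4. Press the shaft into the clips.

Each step gets a small planner.

```bash
cat >> h.py <<'E'
def plan(x,y,z,yaw,n,g,arm,start=None):
    """mm world target; prints rows of tool deltas"""
    s=arm.read_state(); p=np.array(s['eef_pos'])*1000; w=s['tool_rot'][2]
    if start is not None: p=np.array(start[:3],float); w=start[3]
    T=np.array([x,y,z],float); out=[]
    for i in range(n):
        k=n-i; d=(T-p)/k; dw=((yaw-w+180)%360-180)/k
        a=np.radians(w); ex=np.array([np.cos(a),np.sin(a),0]); ey=np.array([np.sin(a),-np.cos(a),0]); ez=np.array([0,0,-1])
        r=[round(float(d@ex)),round(float(d@ey)),round(float(d@ez)),round(-dw,1)]
        if k==1: r=[round(float(d@ex),1),round(float(d@ey),1),round(float(d@ez),1),round(-dw,1)]
        p=p+r[0]*ex+r[1]*ey+r[2]*ez; w-=r[3]; out+=r+[g]
    print('rows',out); print('end',p,w); return p,w
E
python3 - <<'E'
from plant import arm
from h import *
plan(600,31,220,110,16,0,arm)
E
```

```text
rows [35, -24, 2, np.float64(-5.4), 0, 37, -21, 1, np.float64(-5.4), 0, 39, -17, 2, np.float64(-5.4), 0, 40, -13, 1, np.float64(-5.4), 0, 41, -9, 2, np.float64(-5.4), 0, 42, -5, 1, np.float64(-5.4), 0, 43, -2, 2, np.float64(-5.4), 0, 42, 3, 1, np.float64(-5.4), 0, 42, 6, 2, np.float64(-5.4), 0, 41, 10, 1, np.float64(-5.3), 0, 40, 14, 2, np.float64(-5.4), 0, 39, 18, 1, np.float64(-5.3), 0, 37, 22, 2, np.float64(-5.4), 0, 35, 25, 1, np.float64(-5.3), 0, 32, 28, 2, np.float64(-5.4), 0, 29.0, 30.4, 1.4, np.float64(-5.3), 0]
end [599.97626438  31.02620108 220.04199765] 109.995509387375
```

Emit:
play_rows(
  deltas=[35,-24,2,-5.4,0,37,-21,1,-5.4,0,39,-17,2,-5.4,0,40,-13,1,-5.4,0,41,-9,2,-5.4,0,42,-5,1,-5.4,0,43,-2,2,-5.4,0,42,3,1,-5.4,0],
)

```text
t: 0.95
eef_pos: [0.4225, -0.2579, 0.233]
tool_rot: [-180.0, -0.0, 67.4]
contact_force: [0.7, -0.1, 0.7]
opening: 1.003
```

Emit:
play_rows(
  deltas=[42,6,2,-5.4,0,41,10,1,-5.3,0,40,14,2,-5.4,0,39,18,1,-5.3,0,37,22,2,-5.4,0,35,25,1,-5.3,0,32,28,2,-5.4,0,29,30.4,1.4,-5.3,0,0,0,0,0,0,0,0,0,0,0,0,0,0,0,0],
)

```text
t: 2.05
eef_pos: [0.5997, 0.0299, 0.2206]
tool_rot: [-180.0, 0.0, 109.9]
contact_force: [0.4, -0.8, 0.0]
opening: 0.998
```

```bash
cat >> h.py <<'E'
def grab(arm,n,f,box=None,sc=1):
    s=arm.read_state(); c=arm.get_calibration(n); p,d=arm.grab_frame(n); np.savez(f"pics/{f}.npz",p=p,d=d,**{'c_'+k:v for k,v in c.items()})
    q=p[:,:,::-1]
    if box: q=q[box[1]:box[3],box[0]:box[2]]
    if sc!=1: q=cv2.resize(q,None,fx=sc,fy=sc,interpolation=cv2.INTER_CUBIC)
    cv2.imwrite(f"pics/{f}.png",q); print(s['t'],np.round(s['eef_pos']*1000,1),np.round(s['tool_rot'],2),'F',np.round(s['contact_force'],1),'op',s['opening'])
    return p,d,c,s
E
python3 - <<'E'
from plant import arm
from h import *
p,d,c,s=grab(arm,'wrist','w1')
X=cloud(d,c)
m=(X[...,2]>.033)&(X[...,2]<.06)&(d>0)
k,l,st,ce=cv2.connectedComponentsWithStats(m.astype(np.uint8))
for i in range(1,k):
    if st[i,4]>100: rect(X[l==i],f"px{np.round(ce[i])}")
print(proj(s['eef_pos'],c))
E
```

```text
2.05 [599.7  29.9 220.6] [-1.7995e+02  1.0000e-02  1.0993e+02] F [ 0.4 -0.8  0. ] op 0.9979827464553873
px[508.  67.] 199 [792.  210.1] [ 8.8 27.5] 33.0 z [33.2 37.4 44. ]
px[ 20. 122.] 1739 [369.4   1.4] [34.5 42.9] 2.1 z [36.1 49.6 51.2]
px[418. 126.] 669 [738.  130.5] [21.1 58.4] 12.3 z [33.7 47.9 59.5]
px[464. 134.] 1343 [774.4 138.1] [28.6 57.3] 10.4 z [33.8 48.2 59.6]
px[253. 171.] 2468 [599.5  32. ] [43.8 60.8] 20.6 z [39.6 44.1 51.2]
px[152. 191.] 2376 [505.1 -25.4] [61.9 43.9] 61.8 z [36.5 44.  51. ]
px[395. 210.] 757 [759.5  43.7] [59.  25.8] 69.6 z [33.6 47.1 59.4]
px[198. 263.] 320 [576.5 -89.7] [ 7.2 62.9] 4.4 z [35.3 49.6 51. ]
px[230. 270.] 344 [614.  -86.5] [ 6.7 61.9] 4.4 z [34.5 49.5 51. ]
px[332. 300.] 388 [739.4 -84. ] [39.4  8.3] 80.8 z [33.9 47.2 59.7]
px[ 75. 379.] 153 [ 479. -305.] [19.1 19.8] 60.7 z [40.5 46.  53.1]
px[423. 380.] 198 [ 909.1 -158.9] [50.5  3.6] 5.9 z [33.4 39.5 47.5]
[252.40728074 267.5911304 ]
```

View pics/w1.png

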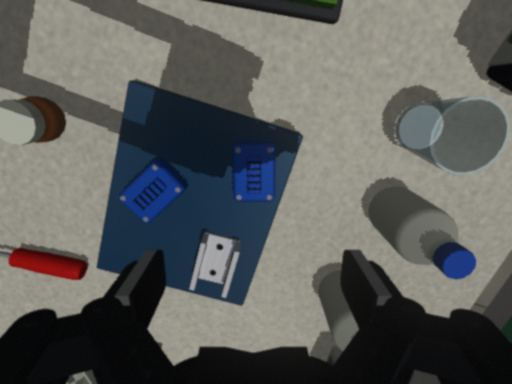

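Cover B is at pixel (253,171) in the wrist view: blue with a ridge and screws, and clear of the fingers. I'll descend on it.

Emit:
play_rows(
  deltas=[2,0,45,-0.7,50,0,0,45,0,50,0,0,45,0,50,0,0,30,0,50,0,0,13,0,50,0,0,0,0,50],
)

```text
t: 2.7
eef_pos: [0.5977, 0.0316, 0.0412]
tool_rot: [-179.8, -0.1, 110.6]
contact_force: [-0.7, -0.5, 0.6]
opening: 0.805
```

```bash
python3 - <<'E'
from plant import arm
from h import *
p,d,c,s=grab(arm,'wrist','w2')
E
```

```text
2.7 [597.7  31.6  41.2] [-1.7980e+02 -8.0000e-02  1.1061e+02] F [-0.7 -0.5  0.6] op 0.8045838863352577
```

View pics/w2.png

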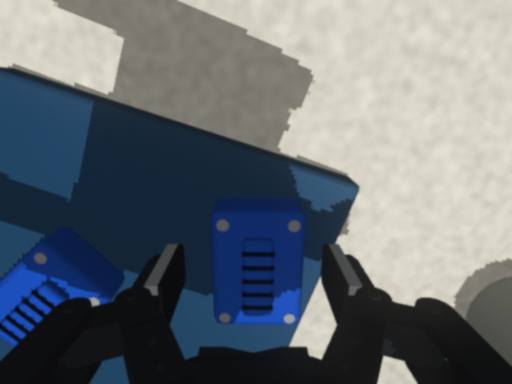

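The cover at (258,260) lies between the two fingers and is well aligned. I'll close on it.

Emit:
play_rows(
  deltas=[0,0,0,0,255,0,0,0,0,255,0,0,0,0,255,0,0,0,0,255,0,0,0,0,255,0,0,0,0,255],
  force=35,
)

```text
t: 3.35
eef_pos: [0.6017, 0.0323, 0.046]
tool_rot: [179.7, 0.1, 110.7]
contact_force: [-1.1, -0.7, 6.2]
opening: 0.502
```

Emit:
play_rows(
  deltas=[0,0,-15,0,255,0,0,-35,0,255,0,0,-40,0,255,0,0,-40,0,255,0,0,-30,0,255,0,0,0,0,255],
)

```text
t: 3.95
eef_pos: [0.6028, 0.0325, 0.2113]
tool_rot: [179.4, 0.3, 110.7]
contact_force: [0.6, -0.6, 0.0]
opening: 0.503
```

```bash
python3 - <<'E'
from plant import arm
from h import *
# tray: cell_right = tray frame (+x 37?, -y 43)
a=np.radians(10.6); t=np.array([513,273.5])
# tray: x inner from -85.5..; lane 72 => lane -85.5..-13.5, wall 3, cells -10.5..85.5 centre 37.5; y: 171 = 84*2+3 => ±43.5
Rm=np.array([[np.cos(a),-np.sin(a)],[np.sin(a),np.cos(a)]])
print('cellR',t+Rm@[37.5,-43.5],'cellL',t+Rm@[37.5,43.5],'seat',t+Rm@[-49.5,0])
p,d,c,s=grab(arm,'wrist','w3')
X=cloud(d,c)
g=t+Rm@[37.5,-43.5]
plan(g[0]-60,g[1]-20,220,100.6,6,255,arm)
E
```

```text
cellR [557.86195934 237.64048796] cellL [541.85819184 323.15586334] seat [464.34470022 264.39440814]
3.95 [602.8  32.5 211.3] [179.38   0.25 110.7 ] F [ 0.6 -0.6  0. ] op 0.5033934922053305
rows [35, -5, -2, np.float64(1.7), 255, 35, -6, -2, np.float64(1.7), 255, 35, -7, -2, np.float64(1.7), 255, 34, -9, -2, np.float64(1.7), 255, 34, -9, -2, np.float64(1.7), 255, 33.5, -10.9, -1.9, np.float64(1.6), 255]
end [497.89919687 217.62150191 219.98386855] 100.60287963732748
```

View pics/w3.png

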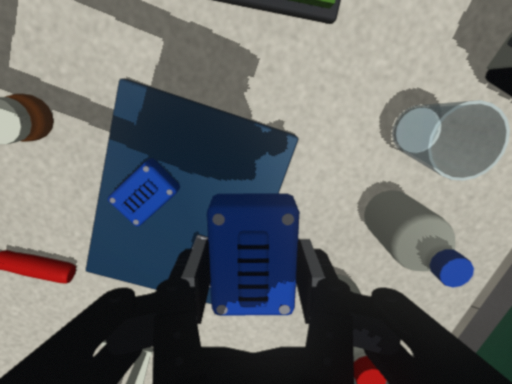

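The cover is held square at (253,255). The 6 N during closing suggests the fingertips swung forward into the mat, so I'll check where the tips are using depth.

```bash
python3 - <<'E'
from h import *
for f,tz in (('w1',220.6),('w2',41.2),('w3',211.3)):
    z=np.load(f"pics/{f}.npz"); c={k[2:]:z[k] for k in z.files if k.startswith('c_')}
    X=cloud(z['d'],c)*1000; 
    for u0,u1 in ((100,240),(300,400)):
        q=X[230:330,u0:u1].reshape(-1,3); q=q[(z['d'][230:330,u0:u1].reshape(-1)>0)&(z['d'][230:330,u0:u1].reshape(-1)<.19)]
        print(f,u0,len(q), 'lowest rel TCP',np.round(np.percentile(q[:,2],[0.5,2,10])-tz,1) if len(q) else '')
z=np.load("pics/w3.npz");c={k[2:]:z[k] for k in z.files if k.startswith('c_')};X=cloud(z['d'],c)*1000;d=z['d']
for v in (200,220,245,260,280,300): print(v,[np.round(X[v,u],0) for u in (190,200,253,305,315)])
E
```

```text
w1 100 3764 lowest rel TCP [-0.   2.4  8.5]
w1 300 3562 lowest rel TCP [0.  2.3 8.2]
w2 100 13940 lowest rel TCP [-22.4 -22.1 -21.6]
w2 300 7334 lowest rel TCP [-42.2 -41.8 -41. ]
w3 100 8350 lowest rel TCP [-5.4 -3.8 -2.5]
w3 300 5404 lowest rel TCP [-4.7 -0.7 11.9]
200 [array([552., -22.,  21.]), array([562., -19.,  20.]), array([592.,  61., 201.]), array([678.,  17.,  -0.]), array([689.,  21.,  -0.])]
220 [array([559., -45.,  21.]), array([569., -41.,  21.]), array([595.,  55., 209.]), array([688.,  -6.,   1.]), array([699.,  -2.,   1.])]
245 [array([568., -76.,  20.]), array([576.,  34., 210.]), array([598.,  47., 216.]), array([622.,  52., 211.]), array([714., -34.,  -1.])]
260 [array([574.,  34., 224.]), array([578.,  35., 223.]), array([601.,  39., 215.]), array([620.,  52., 225.]), array([623.,  53., 225.])]
280 [array([576.,  34., 237.]), array([580.,  31., 232.]), array([605.,  29., 215.]), array([620.,  47., 233.]), array([622.,  50., 236.])]
300 [array([578.,  36., 251.]), array([583.,  24., 235.]), array([609.,  18., 215.]), array([623.,  39., 235.]), array([618.,  52., 252.])]
```

```bash
python3 - <<'E'
from plant import arm
s=arm.read_state(); print(s['dq'],s['joints'],s['joint_torque'])
E
```

```text
[ 0.026156    2.60167694  3.73903648  0.02093352 -1.31518321  0.06618055] [-1.77883339e+00  8.53269680e+00  8.80085269e+01  4.45469347e-03
  8.30144886e+01 -2.24828341e+01] [ 1.88110303e-02 -5.93641734e+01 -5.14376163e+01 -1.02008157e-04
  3.07471957e-01  4.25542396e-06]
```

Emit:
play_rows(
  deltas=[0,0,0,0,255,0,0,0,0,255],
)

```text
t: 4.2
eef_pos: [0.5985, 0.0326, 0.2015]
tool_rot: [-179.9, -0.1, 110.7]
contact_force: [0.0, 0.4, -0.7]
opening: 0.505
```

That was only servo overshoot, and it has settled now. I'll move to where the wrist camera sees the tray.

```bash
python3 - <<'E'
from plant import arm
from h import *
plan(525,135,215,100.6,4,255,arm)
E
```

```text
rows [30, -8, -3, np.float64(2.5), 255, 30, -10, -3, np.float64(2.5), 255, 30, -11, -4, np.float64(2.6), 255, 29.3, -11.5, -3.5, np.float64(2.5), 255]
end [524.96848442 135.03362509 215.0325277 ] 100.60040051381017
```

Emit:
play_rows(
  deltas=[30,-8,-3,2.5,255,30,-10,-3,2.5,255,30,-11,-4,2.6,255,29,-11,-3,2.5,255,0,0,0,0,255,0,0,0,0,255,0,0,0,0,255],
)

```text
t: 4.9
eef_pos: [0.5264, 0.1341, 0.215]
tool_rot: [-179.9, 0.0, 100.6]
contact_force: [0.2, -0.0, -0.3]
opening: 0.504
```

```bash
python3 - <<'E'
from plant import arm
from h import *
p,d,c,s=grab(arm,'wrist','w4')
X=cloud(d,c); hsv=cv2.cvtColor(p,cv2.COLOR_RGB2HSV).astype(int)
g=(hsv[...,0]>35)&(hsv[...,0]<75)&(hsv[...,1]>150)&(d>0)
rect(X[g],'green'); top=g&(X[...,2]>.030)&(X[...,2]<.045); rect(X[top],'rim')
m=(~g)&(X[...,2]>.033)&(X[...,2]<.08)&(d>.1)&(X[...,1]>.17)&(X[...,1]<.37)&(X[...,0]>.42)&(X[...,0]<.62)
k,l,st,ce=cv2.connectedComponentsWithStats(m.astype(np.uint8))
for i in range(1,k):
    if st[i,4]>15: rect(X[l==i],f"px{np.round(ce[i])}")
E
```

```text
4.9 [526.4 134.1 215. ] [-1.7992e+02  2.0000e-02  1.0061e+02] F [ 0.2 -0.  -0.3] op 0.5035572465297874
green 20690 [519.5 241.7] [176.1 110.6] 10.7 z [18.5 20.1 34.5]
rim 1679 [519.9 240. ] [176.  107.1] 10.8 z [31.  33.9 35.6]
px[293.   3.] 65 [531.2 291.6] [3.7 7.4] 70.3 z [33.9 44.9 50.5]
px[336.   2.] 41 [567.8 300. ] [3.2 6. ] 69.1 z [33.5 41.1 48.7]
px[169.   9.] 16 [424.6 269. ] [1.  9.6] 12.0 z [33.3 34.  34.6]
px[174.  65.] 114 [434.8 222. ] [ 3.5 44.6] 11.0 z [33.1 34.1 35.6]
px[213.  75.] 296 [472.9 221.9] [19.6 10.6] 10.8 z [35.4 38.3 54.4]
px[358.  88.] 18 [609.6 236.3] [ 1.6 13.6] 13.7 z [33.1 34.1 34.9]
px[180. 114.] 105 [449.  185.7] [18.1 28.6] 11.2 z [33.1 34.  35.4]
px[332. 119.] 220 [588.9 200.6] [66.6 23.2] 31.5 z [33.1 34.1 35.2]
px[285. 123.] 21 [547.1 191.7] [12.  2.] 11.0 z [33.1 34.2 35.1]
px[230. 124.] 22 [494.1 180.2] [18.8  1. ] 10.7 z [33.3 34.  35.3]
px[267. 123.] 17 [530.  187.9] [14.8  1. ] 11.8 z [33.2 34.2 35.2]
```

View pics/w4.png

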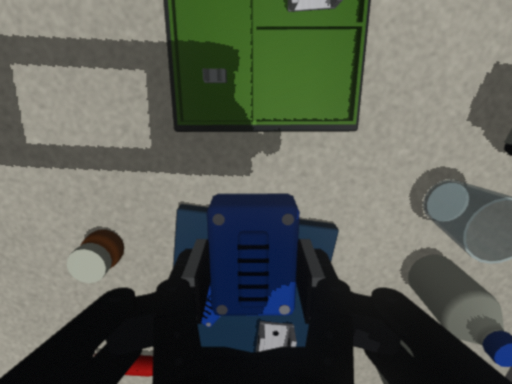

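The tray view shows the clip at (213,75) and the empty cell_right at about (305,75), with the bracket in cell_left. The fit gives tray centre (513.3,274.3), yaw 10.7° and cell_right at (558,239).

```bash
python3 - <<'E'
from plant import arm
from h import *
p,w=plan(558.3,238.6,150,100.7,4,255,arm)
E
```

```text
rows [24, 13, 16, np.float64(-0.0), 255, 24, 12, 16, np.float64(-0.0), 255, 25, 13, 17, np.float64(-0.1), 255, 24.0, 12.4, 16.1, np.float64(-0.0), 255]
end [558.29596589 238.57501327 150.03901031] 100.67181815683655
```

Emit:
play_rows(
  deltas=[24,13,16,0,255,24,12,16,0,255,25,13,17,0,255,24,12,16,0,255,0,0,40,0,255,0,0,35,0,255,0,0,20,0,255,0,0,5,0,255,0,0,2,0,255,0,0,0,0,255,0,0,0,0,255],
)

```text
t: 6.05
eef_pos: [0.5593, 0.2395, 0.0508]
tool_rot: [179.8, -0.0, 100.6]
contact_force: [-0.4, -0.4, -0.5]
opening: 0.502
```

```bash
python3 - <<'E'
from plant import arm
from h import *
grab(arm,'scene','s1',(290,120,400,210),7)
E
```

```text
6.05 [559.3 239.5  50.8] [ 1.7983e+02 -2.0000e-02  1.0058e+02] F [-0.4 -0.4 -0.5] op 0.5018065757347324
```

View pics/s1.png

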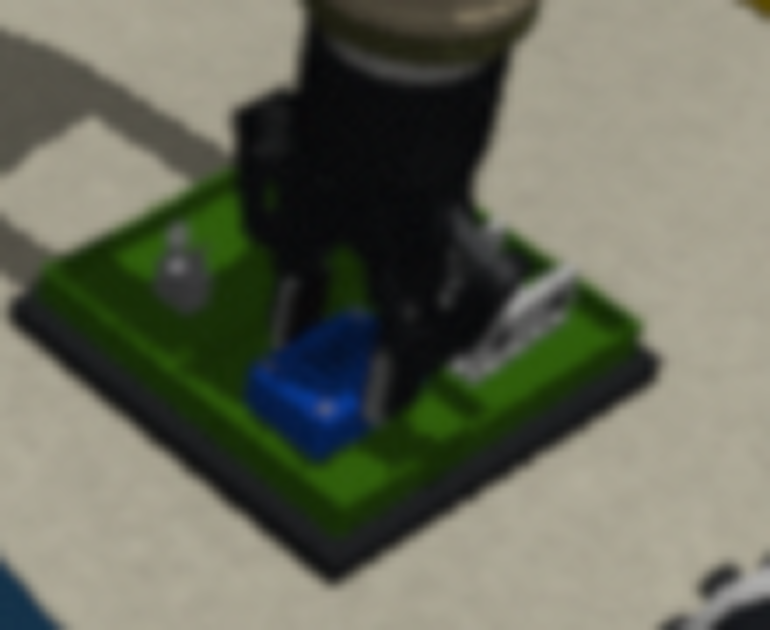

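The cover hangs just over cell_right with no contact yet. I'll go down in small steps.

Emit:
play_rows(
  deltas=[0,0,2,0,255,0,0,0,0,255,0,0,0,0,255],
)

```text
t: 6.4
eef_pos: [0.5579, 0.2394, 0.0471]
tool_rot: [180.0, -0.0, 100.6]
contact_force: [-0.5, 0.7, -1.1]
opening: 0.504
```

Emit:
play_rows(
  deltas=[0,0,2,0,255,0,0,0,0,255,0,0,0,0,255],
)

```text
t: 6.7
eef_pos: [0.5579, 0.2394, 0.045]
tool_rot: [180.0, -0.0, 100.6]
contact_force: [0.3, 0.2, 0.6]
opening: 0.506
```

Emit:
play_rows(
  deltas=[0,0,2,0,255,0,0,0,0,255,0,0,0,0,255],
)

```text
t: 7.0
eef_pos: [0.558, 0.2394, 0.0431]
tool_rot: [180.0, -0.0, 100.6]
contact_force: [-0.5, 0.2, 2.4]
opening: 0.503
```

Contact at 2.4 N, so the cover is on the floor. I'll release it and rise.

Emit:
play_rows(
  deltas=[0,0,0,0,85,0,0,0,0,85,0,0,0,0,85,0,0,-30,0,85,0,0,-45,0,85,0,0,-45,0,85,0,0,-40,0,85],
)

```text
t: 7.7
eef_pos: [0.5578, 0.2393, 0.205]
tool_rot: [180.0, -0.0, 100.6]
contact_force: [-0.0, -0.3, 0.3]
opening: 0.671
```

```bash
python3 - <<'E'
from plant import arm
from h import *
grab(arm,'scene','s2',(290,120,400,210),7)
# rack view target: rod mid lane (503,-368)&(502,-318)
p,w=plan(485,-300,240,30,14,85,arm)
E
```

```text
7.7 [557.8 239.3 205. ] [179.96  -0.   100.59] F [-0.  -0.3  0.3] op 0.6707074177725607
rows [-37, -12, -2, np.float64(5.0), 85, -38, -9, -2, np.float64(5.0), 85, -39, -6, -2, np.float64(5.0), 85, -39, -2, -2, np.float64(5.1), 85, -39, 1, -2, np.float64(5.0), 85, -39, 4, -2, np.float64(5.1), 85, -38, 8, -2, np.float64(5.0), 85, -37, 11, -2, np.float64(5.1), 85, -36, 14, -2, np.float64(5.0), 85, -35, 17, -2, np.float64(5.1), 85, -33, 21, -2, np.float64(5.0), 85, -31, 23, -1, np.float64(5.1), 85, -29, 26, -2, np.float64(5.0), 85, -27.1, 28.7, -1.4, np.float64(5.1), 85]
end [ 484.98636873 -300.04593666  239.96331256] 29.99854578409014
```

View pics/s2.png

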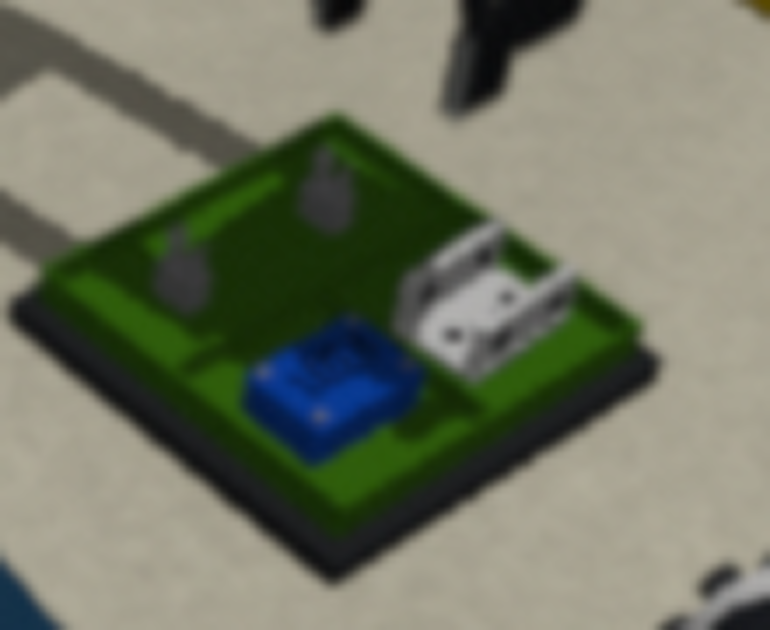

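The cover lies flat in cell_right and the bracket is undisturbed. On to the rack.

```bash
python3 - <<'E'
from plant import arm
from h import *
p,w=plan(500,-330,270,5,16,140,arm)
E
```

```text
rows [-34, -10, -4, np.float64(6.0), 140, -35, -7, -3, np.float64(6.0), 140, -36, -3, -4, np.float64(6.0), 140, -36, 1, -3, np.float64(6.0), 140, -36, 5, -4, np.float64(6.0), 140, -35, 8, -3, np.float64(6.0), 140, -34, 12, -4, np.float64(6.0), 140, -32, 15, -3, np.float64(6.0), 140, -31, 19, -4, np.float64(5.9), 140, -29, 22, -3, np.float64(6.0), 140, -26, 24, -4, np.float64(5.9), 140, -23, 27, -3, np.float64(6.0), 140, -21, 29, -4, np.float64(5.9), 140, -17, 31, -3, np.float64(6.0), 140, -14, 33, -4, np.float64(5.9), 140, -10.4, 34.6, -3.4, np.float64(6.0), 140]
end [ 499.96746399 -329.99266736  269.96331256] 4.998545784090139
```

Emit:
play_rows(
  deltas=[-34,-10,-4,6,140,-35,-7,-3,6,140,-36,-3,-4,6,140,-36,1,-3,6,140,-36,5,-4,6,140,-35,8,-3,6,140,-34,12,-4,6,140,-32,15,-3,6,140],
)

```text
t: 8.55
eef_pos: [0.5269, -0.0474, 0.2308]
tool_rot: [180.0, 0.0, 52.3]
contact_force: [1.3, -0.3, -0.1]
opening: 0.448
```

Emit:
play_rows(
  deltas=[-31,19,-4,5.9,140,-29,22,-3,6,140,-26,24,-4,5.9,140,-23,27,-3,6,140,-21,29,-4,5.9,140,-17,31,-3,6,140,-14,33,-4,5.9,140,-10,35,-3,6,140,0,0,0,0,140,0,0,0,0,140,0,0,0,0,140],
)

```text
t: 9.65
eef_pos: [0.4972, -0.3305, 0.2584]
tool_rot: [-179.9, 0.0, 5.1]
contact_force: [-0.1, -0.3, 0.2]
opening: 0.451
```

```bash
python3 - <<'E'
from plant import arm
from h import *
p,d,c,s=grab(arm,'wrist','w5',None,1.5)
X=cloud(d,c)
m=(p.max(-1)<70)&(d>.1)&(X[...,2]>.05)&(X[...,2]<.12)&(X[...,0]>.45)&(X[...,0]<.56)&(X[...,1]>-.42)&(X[...,1]<-.28)
k,l,st,ce=cv2.connectedComponentsWithStats(m.astype(np.uint8))
for i in range(1,k):
    if st[i,4]>50:
        rect(X[l==i],f"px{np.round(ce[i])}"); q=X[l==i]; mu=q.mean(0); u,sv,vt=np.linalg.svd(q-mu,full_matrices=False); print(mu,vt[0],np.degrees(np.arctan2(vt[0][1],vt[0][0])))
E
```

```text
9.65 [ 497.2 -330.5  258.4] [-1.7995e+02  2.0000e-02  5.0800e+00] F [-0.1 -0.3  0.2] op 0.45077635306005676
px[341. 152.] 148 [ 520.2 -415.2] [79.5  4.1] 3.8 z [ 54.   93.8 115.4]
[ 0.52772975 -0.41353757  0.0893503 ] [-0.79640105 -0.05062081 -0.60264658] -176.36306058444168
px[239. 162.] 995 [ 506.8 -314.7] [85.5 23. ] 4.5 z [ 51.   87.7 112.5]
[ 0.50781476 -0.3152113   0.08440418] [-0.79326186 -0.05633876 -0.60626856] -175.93758113265167
px[290. 161.] 983 [ 510.7 -366.6] [86. 19.] 0.0 z [ 51.3  88.5 112.7]
[ 0.513529   -0.36536005  0.08601744] [-0.80708916 -0.02490081 -0.58990426] -178.23283610183725
```

View pics/w5.png

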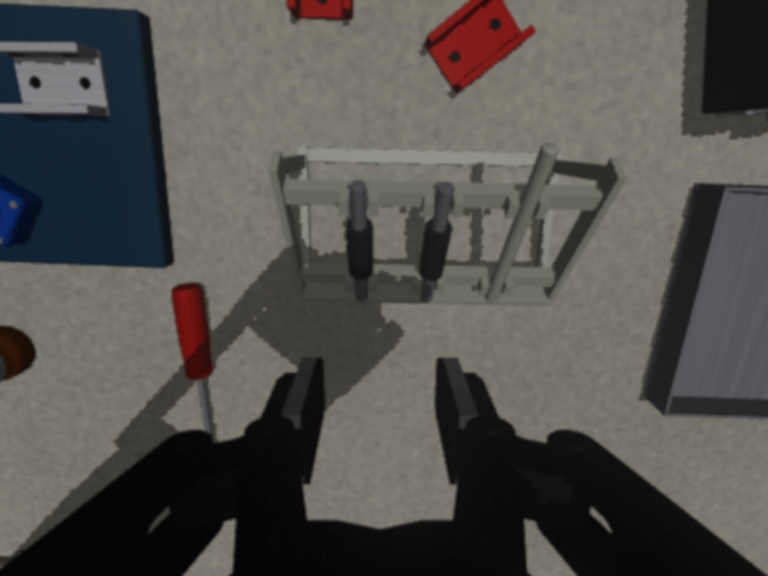

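The wrist view shows shafts at (360,240) and (436,245) and the white stir rod at (525,220) in the third lane. I'll take the left shaft, since its free side is away from the rod. Measuring the roller precisely.

```bash
python3 - <<'E'
from h import *
z=np.load("pics/w5.npz"); c={k[2:]:z[k] for k in z.files if k.startswith('c_')}; p=z['p'].astype(int); d=z['d']; X=cloud(d,c)*1000
g=p.max(-1)
print(g[130:200:3,240]); 
for name,u0,u1 in (('A',228,252),('B',278,304)):
    sub=np.zeros_like(d,bool); sub[140:192,u0:u1]=1
    m=sub&(g<48)&(X[...,2]>60)&(X[...,2]<115); q=X[m]
    mu=np.median(q,0); print(name,m.sum(),mu)
    a=np.radians(4.2); s=.66
    e=np.array([np.cos(s)*np.cos(a),np.cos(s)*np.sin(a),np.sin(s)]); n=np.array([-np.sin(s)*np.cos(a),-np.sin(s)*np.sin(a),np.cos(s)]); l=np.array([-np.sin(a),np.cos(a),0])
    t=q@e; h=q@n; w=q@l
    print('along',np.percentile(t,[1,5,50,95,99]),'norm',np.percentile(h,[5,50,90,98]),'lat',np.percentile(w,[1,5,50,95,99]))
    # circle fit in (w,h)
    A=np.c_[w,h,np.ones(len(w))]; from scipy.optimize import least_squares
    r=least_squares(lambda v:np.hypot(w-v[0],h-v[1])-9,[w.mean(),h.max()-9],loss='soft_l1'); wc,hc=r.x
    tc=(np.percentile(t,2)+np.percentile(t,98))/2
    print('centre',tc*e+hc*n+wc*l)
    # bare steel above/below
E
```

```text
[67 65 65 65 67 67 67 67 38 28 26 26 25 25 25 24 20 18 18 36 41 40 39 41]
A 564 [ 504.59700927 -315.87884184   84.44139602]
along [400.2830998  403.15573059 431.03046529 449.29525513 451.70140403] norm [-233.10720844 -227.3979527  -225.97398371 -225.51942637] lat [-359.449064   -359.33004171 -351.77847647 -344.13563402 -343.35782726]
centre [ 504.83570375 -315.15598275   75.17356344]
B 575 [ 508.37047455 -365.33757674   84.24860841]
along [400.02261462 403.76847913 431.22073511 449.19008335 453.92575736] norm [-233.89613037 -227.39707184 -225.92835876 -225.36018244] lat [-410.62014077 -409.79614114 -401.29838263 -395.02966773 -394.41201984]
centre [ 508.50335049 -367.18754892   75.18105818]
```

```bash
python3 - <<'E'
from plant import arm
from h import *
p,w=plan(504.8,-315.2,130,4.1,3,140,arm)
E
```

```text
rows [3, -5, 43, np.float64(0.3), 140, 3, -5, 43, np.float64(0.4), 140, 2.7, -4.4, 42.6, np.float64(0.3), 140]
end [ 504.83654123 -315.23294897  129.97959505] 4.100190298735864
```

Emit:
play_rows(
  deltas=[3,-5,43,0.3,140,3,-5,43,0.4,140,2.7,-4.4,42.6,0.3,140,0,0,0,0,140,0,0,0,0,140,0,0,0,0,140],
)

```text
t: 10.3
eef_pos: [0.5063, -0.3172, 0.1337]
tool_rot: [179.8, -0.2, 4.1]
contact_force: [-0.8, -0.9, 0.3]
opening: 0.451
```

```bash
python3 - <<'E'
from plant import arm
from h import *
p,d,c,s=grab(arm,'wrist','w6',None,1.5)
plan(504.8,-315.2,75.5,4.1,3,140,arm)
E
```

```text
10.3 [ 506.3 -317.2  133.7] [179.83  -0.19   4.05] F [-0.8 -0.9  0.3] op 0.4509990915447211
rows [-1, -1, 19, np.float64(-0.0), 140, 0, -1, 20, np.float64(-0.0), 140, -0.5, -0.5, 19.5, np.float64(-0.1), 140]
end [ 504.80300835 -315.17091144   75.48923787] 4.124339257032784
```

View pics/w6.png

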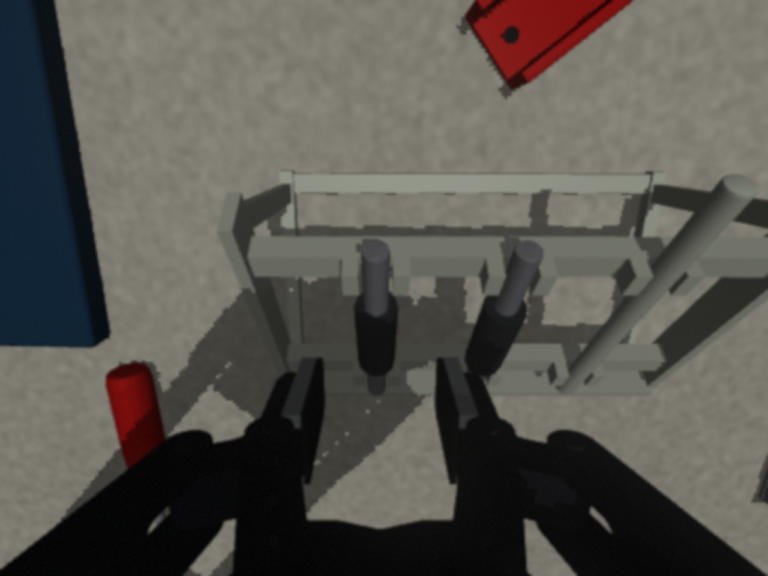

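The roller at (377,340) is centred between the fingers. I'll descend straight down.

Emit:
play_rows(
  deltas=[0,0,20,0,140,0,0,20,0,140,0,0,10,0,140,0,0,4.5,0,140,0,0,0,0,140,0,0,0,0,140,0,0,0,0,140,0,0,0,0,140],
)

```text
t: 11.15
eef_pos: [0.5052, -0.3167, 0.0767]
tool_rot: [179.9, -0.1, 4.0]
contact_force: [0.4, -0.4, 0.1]
opening: 0.452
```

Emit:
play_rows(
  deltas=[0,0,0,0,255,0,0,0,0,255,0,0,0,0,255,0,0,0,0,255,0,0,0,0,255],
  force=30,
)

```text
t: 11.65
eef_pos: [0.5049, -0.3163, 0.0761]
tool_rot: [180.0, -0.0, 4.0]
contact_force: [-1.3, 2.1, 5.1]
opening: 0.199
```

Emit:
play_rows(
  deltas=[0,0,-5,0,255,0,0,-15,0,255,0,0,-30,0,255,0,0,-40,0,255,0,0,-35,0,255,0,0,0,0,255,0,0,0,0,255,0,0,0,0,255],
)

```text
t: 12.45
eef_pos: [0.5041, -0.316, 0.1999]
tool_rot: [-179.9, 0.1, 4.0]
contact_force: [-0.8, -1.2, -0.5]
opening: 0.197
```

```bash
python3 - <<'E'
from plant import arm
from h import *
p,d,c,s=grab(arm,'wrist','w7')
grab(arm,'scene','s3',(50,140,200,290),4)
a=cv2.imread('pics/w7.png');b=cv2.imread('pics/s3.png');b=cv2.resize(b,(384,384));cv2.imwrite('pics/m7.png',cv2.resize(np.hstack([a,b]),None,fx=.85,fy=.85))
E
```

```text
12.45 [ 504.1 -316.   199.9] [-1.7995e+02  7.0000e-02  3.9900e+00] F [-0.8 -1.2 -0.5] op 0.196603912805604
12.5 [ 503.9 -315.8  199.3] [-1.799e+02  1.200e-01  3.990e+00] F [-1.3 -0.6 -0.6] op 0.19421157030009184
```

View pics/m7.png

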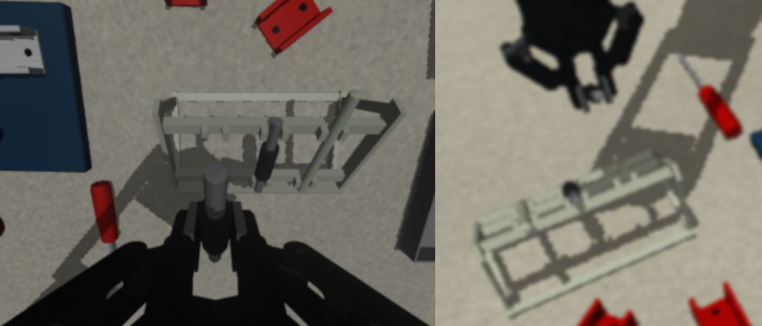

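The shaft is held at its tilt, and the other shaft and the stir rod are undisturbed. I'll measure its tilt in hand and the mat's +y edge.

```bash
cat >> h.py <<'E'
def load(f):
    z=np.load(f"pics/{f}.npz"); return z['p'],z['d'],{k[2:]:z[k] for k in z.files if k.startswith('c_')}
E
python3 - <<'E'
from plant import arm
from h import *
p,d,c=load('w7'); X=cloud(d,c)*1000
T=np.array([504.1,-316,199.9]);a=np.radians(4)
L=X-T; lx=L[...,0]*np.cos(a)+L[...,1]*np.sin(a); ly=L[...,0]*np.sin(a)-L[...,1]*np.cos(a); lz=L[...,2]
m=(d>.02)&(d<.25)&(abs(ly)<8)&(lx>27)&(lx<70)&(lz>0)
for x0 in range(20,60,5):
    k=(d>.02)&(d<.25)&(abs(ly)<3)&(lx>x0)&(lx<x0+5)
    if k.sum()>3: print(x0,k.sum(),lx[k].mean(),np.percentile(lz[k],[10,50,90]),ly[k].mean())
k=m; A=np.c_[lx[k],np.ones(k.sum())]
# mat edge
p,d,c=load('w4'); X=cloud(d,c)*1000; hsv=cv2.cvtColor(p,cv2.COLOR_RGB2HSV).astype(int)
for x0 in range(460,650,20):
    k=(abs(X[...,2]-20)<4)&(d>.2)&(abs(X[...,0]-x0)<4)&(X[...,1]<150)&(hsv[...,0]>95)
    if k.sum()>5: print('mat x',x0,'ymax',np.percentile(X[...,1][k],[50,98,100]),np.median(X[...,2][k]))
E
```

```text
20 105 22.6665925100627 [21.15795365 22.82083375 24.34012038] -0.052761292336571196
25 113 27.526689323457486 [24.72865778 26.6936318  27.98669635] -0.02611180840361293
30 163 32.65195810712215 [-104.9800661    29.85263879   31.94485199] 0.02092831321772429
35 200 37.48584783205288 [-101.77350278   33.80451616   35.63728528] -0.025040981589369623
40 333 42.90534323508049 [-100.44706415   37.00333138   38.35889779] -0.016786999882809035
45 297 46.65205972576927 [-103.24704152   33.69633748   35.99916588] -0.054675477425537404
mat x 460 ymax [49.685092   75.05524302 76.4608707 ] 19.776546804525815
mat x 480 ymax [60.13215383 76.22162286 76.87830056] 19.91570113742491
mat x 500 ymax [-91.30608435 -79.52363946 -77.16530428] 19.828187291112688
mat x 520 ymax [-87.03089526 -62.80900504 -59.66792202] 19.772435001536305
mat x 540 ymax [-82.37271097 -57.25586003 -55.52895796] 19.901586621508372
mat x 560 ymax [-81.22767725 -53.23883386 -52.32736068] 19.855239959146342
mat x 580 ymax [-55.45828429 -48.33877647 -47.73731939] 20.368841431028905
mat x 600 ymax [68.08872072 82.49567751 82.86464335] 19.88784391334525
mat x 620 ymax [55.95671939 83.18650688 83.48180608] 19.937781296667733
mat x 640 ymax [53.14211992 76.86078035 78.38994846] 19.658912026659536
```

```bash
python3 - <<'E'
from plant import arm
from h import *
plan(560,102,100,93,16,255,arm)
E
```

```text
rows [5, -26, 6, np.float64(-5.6), 255, 8, -25, 6, np.float64(-5.6), 255, 10, -24, 6, np.float64(-5.6), 255, 13, -23, 6, np.float64(-5.6), 255, 15, -22, 6, np.float64(-5.6), 255, 17, -20, 6, np.float64(-5.5), 255, 19, -19, 6, np.float64(-5.6), 255, 20, -17, 6, np.float64(-5.5), 255, 22, -15, 6, np.float64(-5.6), 255, 23, -12, 6, np.float64(-5.5), 255, 24, -10, 7, np.float64(-5.6), 255, 25, -8, 6, np.float64(-5.5), 255, 26, -5, 7, np.float64(-5.6), 255, 26, -3, 6, np.float64(-5.5), 255, 26, 0, 7, np.float64(-5.6), 255, 26.8, 2.4, 6.1, np.float64(-5.5), 255]
end [560.02164684 102.00189331  99.95073521] 92.99407339146768
```

```bash
python3 -c "
from plant import arm
s=arm.read_state();print(s['t'],s['eef_pos'],s['tool_rot'],s['opening'])"
```

```text
12.55 [ 0.50384728 -0.3157281   0.19905074] [-1.79886778e+02  1.31094340e-01  3.99407339e+00] 0.20113647373691224
```

Emit:
play_rows(
  deltas=[5,-26,6,-5.6,255,8,-25,6,-5.6,255,10,-24,6,-5.6,255,13,-23,6,-5.6,255,15,-22,6,-5.6,255,17,-20,6,-5.5,255,19,-19,6,-5.6,255,20,-17,6,-5.5,255],
)

```text
t: 13.35
eef_pos: [0.5321, -0.1057, 0.1512]
tool_rot: [-179.9, 0.1, 48.8]
contact_force: [0.7, -0.8, -0.2]
opening: 0.197
```

Emit:
play_rows(
  deltas=[22,-15,6,-5.6,255,23,-12,6,-5.5,255,24,-10,7,-5.6,255,25,-8,6,-5.5,255,26,-5,7,-5.6,255,26,-3,6,-5.5,255,26,0,7,-5.6,255,26.8,2.4,6,-5.5,255,0,0,0,0,255,0,0,0,0,255,0,0,0,0,255],
)

```text
t: 14.45
eef_pos: [0.5605, 0.1007, 0.1013]
tool_rot: [-179.9, 0.0, 92.9]
contact_force: [0.8, 0.1, -0.6]
opening: 0.202
```

```bash
python3 - <<'E'
from plant import arm
from h import *
p,d,c,s=grab(arm,'wrist','w8')
grab(arm,'side','d1',(140,90,340,240),4)
grab(arm,'scene','s4',(200,100,400,250),4)
E
```

```text
14.45 [560.5 100.7 101.3] [-1.7994e+02  2.0000e-02  9.2910e+01] F [ 0.8  0.1 -0.6] op 0.20176748672436917
14.5 [560.7 100.5 101.6] [-1.7998e+02  2.0000e-02  9.2890e+01] F [-0.5  0.1 -0.8] op 0.1970342248698127
14.55 [560.8 100.5 101.8] [-1.7999e+02  1.0000e-02  9.2890e+01] F [ 0.2 -0.2 -0.5] op 0.19391612086938623
```

View pics/s4.png

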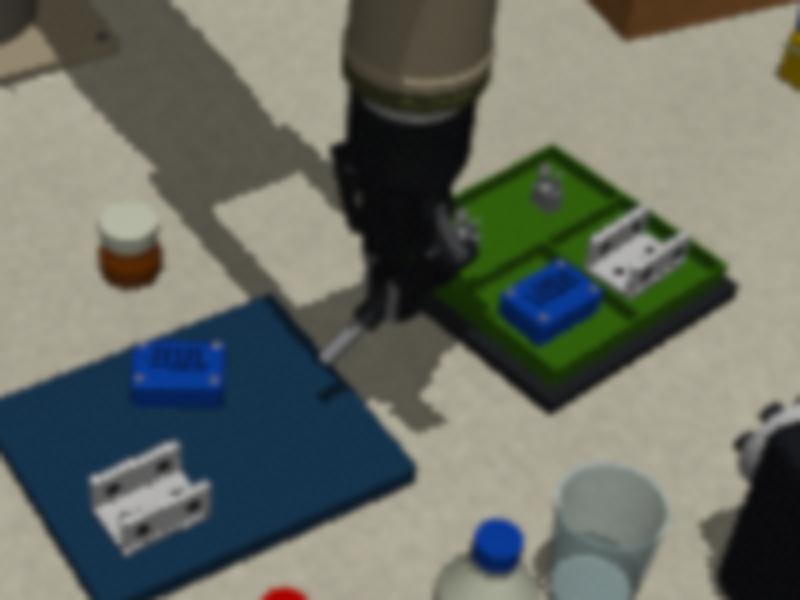

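View pics/w8.png

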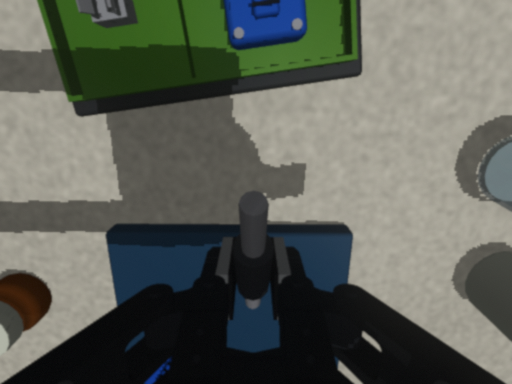

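The shaft's low end hangs over the mat's +y edge. I'll lower it with a light grip and let the mat turn it level.

Emit:
play_rows(
  deltas=[0,0,18,0,255,0,0,12,0,255,0,0,6,0,255,0,0,3,0,255,0,0,3,0,255,0,0,3,0,255],
  force=20,
)

```text
t: 15.2
eef_pos: [0.5616, 0.1022, 0.0582]
tool_rot: [179.9, -0.1, 93.0]
contact_force: [-3.3, 6.0, 10.2]
opening: 0.195
```

Emit:
play_rows(
  deltas=[0,0,3,0,255,0,0,3,0,255,0,0,3,0,255],
)

```text
t: 15.5
eef_pos: [0.5632, 0.1029, 0.0505]
tool_rot: [179.7, -0.1, 93.0]
contact_force: [-0.2, 4.8, 7.4]
opening: 0.198
```

Emit:
play_rows(
  deltas=[0,0,3,0,255,0,0,3,0,255,0,0,3,0,255],
)

```text
t: 15.8
eef_pos: [0.5631, 0.1025, 0.0411]
tool_rot: [179.7, -0.1, 93.0]
contact_force: [-1.1, 4.0, 6.0]
opening: 0.198
```

Emit:
play_rows(
  deltas=[0,0,3,0,255,0,0,3,0,255,0,0,3,0,255,0,0,0,0,255,0,0,0,0,255],
)

```text
t: 16.3
eef_pos: [0.5618, 0.1016, 0.0307]
tool_rot: [179.9, -0.0, 93.0]
contact_force: [1.2, 3.2, 4.4]
opening: 0.196
```

```bash
cat >> h.py <<'E'
def rodtilt(d,c,s):
    X=cloud(d,c)*1000; T=s['eef_pos']*1000; a=np.radians(s['tool_rot'][2])
    L=X-T; lx=L[...,0]*np.cos(a)+L[...,1]*np.sin(a); ly=L[...,0]*np.sin(a)-L[...,1]*np.cos(a); lz=L[...,2]
    P=[]
    for x0 in range(24,62,3):
        k=(d>.02)&(d<.25)&(abs(ly)<4)&(lx>x0)&(lx<x0+3)&(lz>-14)
        if k.sum()>5:
            P.append((lx[k].mean(),np.percentile(lz[k],85),np.median(ly[k])))
    P=np.array(P); print(np.round(P,1)); return P
E
python3 - <<'E'
from plant import arm
from h import *
p,d,c,s=grab(arm,'wrist','w9'); P=rodtilt(d,c,s)
grab(arm,'scene','s5',(250,130,350,220),7)
E
```

```text
16.3 [561.8 101.6  30.7] [ 1.7989e+02 -1.0000e-02  9.3010e+01] F [1.2 3.2 4.4] op 0.19624143267877997
[[25.2 12.1  0.5]
 [28.5 11.6 -0.4]
 [31.5 12.   0.1]
 [34.6 12.5  0. ]
 [37.5 12.8  0. ]
 [40.5 13.3 -0.4]
 [43.5 13.9  0. ]
 [46.5 14.1  0. ]
 [49.5 14.7  0. ]
 [52.5 15.1  0. ]
 [55.6 15.5  0. ]
 [58.8 15.6  0. ]
 [60.1  9.  -0.4]]
16.35 [561.7 101.6  30.6] [ 1.7991e+02 -1.0000e-02  9.3010e+01] F [0.3 2.  3.6] op 0.20054069588535423
```

View pics/s5.png

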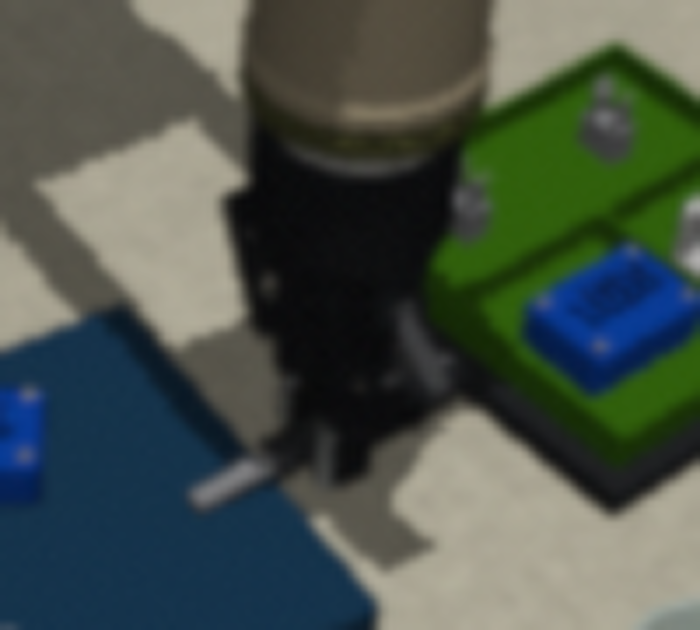

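View pics/w9.png

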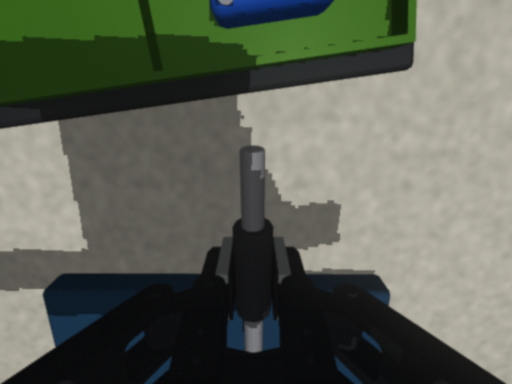

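This works: the tilt is down to 8° and the shaft sits 2.5 mm above the TCP. About 8 mm more should level it.

Emit:
play_rows(
  deltas=[0,0,3,0,255,0,0,3,0,255,0,0,2,0,255,0,0,0,0,255,0,0,0,0,255],
)

```text
t: 16.9
eef_pos: [0.5616, 0.1019, 0.0227]
tool_rot: [179.9, -0.0, 93.0]
contact_force: [-0.2, 5.3, 9.0]
opening: 0.198
```

```bash
python3 - <<'E'
from plant import arm
from h import *
p,d,c,s=grab(arm,'wrist','w10'); P=rodtilt(d,c,s); k=P[:,0]<57; print(np.degrees(np.arctan(np.polyfit(P[k,0],P[k,1],1)[0])))
E
```

```text
16.9 [561.6 101.9  22.7] [ 1.7991e+02 -5.0000e-02  9.2990e+01] F [-0.2  5.3  9. ] op 0.19838381638397723
[[25.8 12.4  0.1]
 [28.6  8.6 -0.3]
 [31.6  8.1  0.1]
 [34.5  8.3  0.1]
 [37.5  8.1  0.1]
 [40.5  7.9  0.1]
 [43.5  8.   0.1]
 [46.5  7.7  0.1]
 [49.5  7.8  0.1]
 [52.4  7.7 -0.3]
 [55.5  7.4  0.1]
 [58.6  7.1  0.1]
 [60.9  6.9 -0.3]]
-5.421600992886766
```

Emit:
play_rows(
  deltas=[0,0,-20,0,255,0,0,-40,0,255,0,0,-40,0,255,0,0,-20,0,255,0,0,0,0,255,0,0,0,0,255,0,0,0,0,255,0,0,0,0,255],
  force=60,
)

```text
t: 17.75
eef_pos: [0.5594, 0.1011, 0.1394]
tool_rot: [-179.8, 0.0, 93.0]
contact_force: [0.1, -0.6, -1.1]
opening: 0.189
```

```bash
python3 - <<'E'
from plant import arm
from h import *
p,d,c,s=grab(arm,'wrist','w11'); P=rodtilt(d,c,s); k=(P[:,0]<57)&(P[:,0]>30); f=np.polyfit(P[k,0],P[k,1],1);print(np.degrees(np.arctan(f[0])),f[1]-5)
plan(464.7,265.1,120,100.7,8,255,arm)
E
```

```text
17.75 [559.4 101.1 139.4] [-1.7977e+02  2.0000e-02  9.2990e+01] F [ 0.1 -0.6 -1.1] op 0.18897319470755486
[[25.8 12.8  0.1]
 [28.5  9.   0.1]
 [31.5  8.9  0.1]
 [34.5  8.9  0.1]
 [37.5  8.8  0.1]
 [40.6  8.7  0.1]
 [43.5  8.7  0.1]
 [46.5  8.6  0.1]
 [49.5  8.7  0.1]
 [52.5  8.5 -0.1]
 [55.5  8.6  0.1]
 [58.5  8.3  0.1]
 [60.9  8.  -0.3]]
-0.7692551181369128 4.318813310950842
rows [21, -11, 2, np.float64(-1.0), 255, 21, -10, 3, np.float64(-1.0), 255, 21, -10, 2, np.float64(-1.0), 255, 22, -10, 3, np.float64(-0.9), 255, 22, -9, 2, np.float64(-1.0), 255, 22, -9, 3, np.float64(-0.9), 255, 22, -9, 2, np.float64(-1.0), 255, 22.3, -7.9, 2.7, np.float64(-0.9), 255]
end [464.72373127 265.06028944 120.01132209] 100.68994492667677
```

View pics/w11.png

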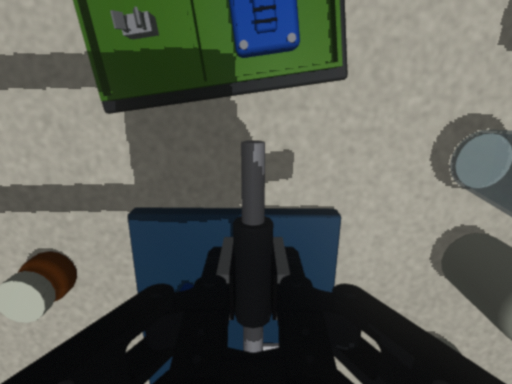

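In free air the shaft is level to 0.8° and sits 4.3 mm above the TCP. Moving over the clips.

Emit:
play_rows(
  deltas=[21,-11,2,-1,255,21,-10,3,-1,255,21,-10,2,-1,255,22,-10,3,-0.9,255,22,-9,2,-1,255,22,-9,3,-0.9,255,22,-9,2,-1,255,22,-8,3,-0.9,255,0,0,0,0,255,0,0,0,0,255,0,0,0,0,255,0,0,0,0,255],
)

```text
t: 19.0
eef_pos: [0.4664, 0.2643, 0.1217]
tool_rot: [180.0, 0.0, 100.6]
contact_force: [0.2, 0.3, -0.9]
opening: 0.189
```

Emit:
play_rows(
  deltas=[0,0,25,0,255,0,0,20,0,255,0,0,0,0,255,0,0,0,0,255,0,0,0,0,255,0,0,0,0,255],
)

```text
t: 19.6
eef_pos: [0.467, 0.2653, 0.0783]
tool_rot: [179.9, -0.0, 100.7]
contact_force: [-0.4, -0.4, -1.5]
opening: 0.186
```

```bash
python3 - <<'E'
from plant import arm
from h import *
p,d,c,s=grab(arm,'wrist','w12')
grab(arm,'scene','s6',(280,120,400,210),6)
grab(arm,'side','d2',(140,100,260,190),6)
X=cloud(d,c)*1000; a=np.radians(10.7); t=np.array([513.3,274.3])
r=X[...,:2]-t; tx=r[...,0]*np.cos(a)+r[...,1]*np.sin(a); ty=-r[...,0]*np.sin(a)+r[...,1]*np.cos(a)
q=s['eef_pos'][:2]*1000-t; print('TCP in tray',q[0]*np.cos(a)+q[1]*np.sin(a),-q[0]*np.sin(a)+q[1]*np.cos(a))
# front clip points & walls
m=(X[...,2]>38)&(X[...,2]<58)&(abs(tx+49.5)<14)&(ty>30)&(ty<56)&(d>0)
for zz in range(38,58,3):
    k=m&(X[...,2]>zz)&(X[...,2]<zz+3)
    if k.sum(): print(zz,k.sum(),np.percentile(tx[k],[2,50,98]),np.percentile(ty[k],[2,98]))
hsv=cv2.cvtColor(p,cv2.COLOR_RGB2HSV).astype(int); g=(hsv[...,0]>35)&(hsv[...,0]<75)&(hsv[...,1]>150)&(d>0)
k=g&(X[...,2]>31)&(X[...,2]<37); print('walls tx',np.histogram(tx[k],bins=np.arange(-96,96,3))); print('ty',np.percentile(ty[k],[1,99]))
E
```

```text
19.6 [467.  265.3  78.3] [ 1.7987e+02 -3.0000e-02  1.0068e+02] F [-0.4 -0.4 -1.5] op 0.1859376080585887
19.65 [466.8 265.3  78.1] [ 1.7988e+02 -3.0000e-02  1.0069e+02] F [ 0.9 -0.3  0. ] op 0.18748055422652551
19.7 [466.6 265.2  77.9] [ 1.7990e+02 -3.0000e-02  1.0069e+02] F [-0.6  0.3 -0.6] op 0.1919895444235324
TCP in tray -47.20602556346146 -0.26748630189844924
38 6 [-59.07173462 -55.46971826 -54.75397681] [37.95288062 47.25834667]
41 3 [-56.67015798 -56.15332354 -55.64316841] [46.59163384 47.06961416]
44 5 [-56.0489203  -55.51660326 -54.47318236] [46.46738326 47.07384585]
47 54 [-55.30699462 -54.342145   -53.7774023 ] [36.90344378 46.97639412]
50 79 [-58.25828742 -55.82328098 -54.78659973] [37.14710371 46.99105772]
53 51 [-58.21631114 -57.18217746 -56.15721308] [37.2086007  46.68024156]
walls tx (array([  0,   0, 292, 626,  18,  23,  24,  21,  25,  25,  36,  41,  44,
        36,   4,   2,   0,   0,   0,  22,  23,  23,   6,   2,   1,   0,
         1, 691, 446,  42,  43,  42,  42,  57,  57,  57,  59,  50,  52,
        57,  48,  50,  53,  71,  63,  56,  53,  52,  52,  51,  52,  53,
        63,  56,  59,  58,  56,  58,  60,  54, 967, 301,   0]), array([-96, -93, -90, -87, -84, -81, -78, -75, -72, -69, -66, -63, -60,
       -57, -54, -51, -48, -45, -42, -39, -36, -33, -30, -27, -24, -21,
       -18, -15, -12,  -9,  -6,  -3,   0,   3,   6,   9,  12,  15,  18,
        21,  24,  27,  30,  33,  36,  39,  42,  45,  48,  51,  54,  57,
        60,  63,  66,  69,  72,  75,  78,  81,  84,  87,  90,  93]))
ty [-87.24582307  87.33473739]
```

View pics/s6.png

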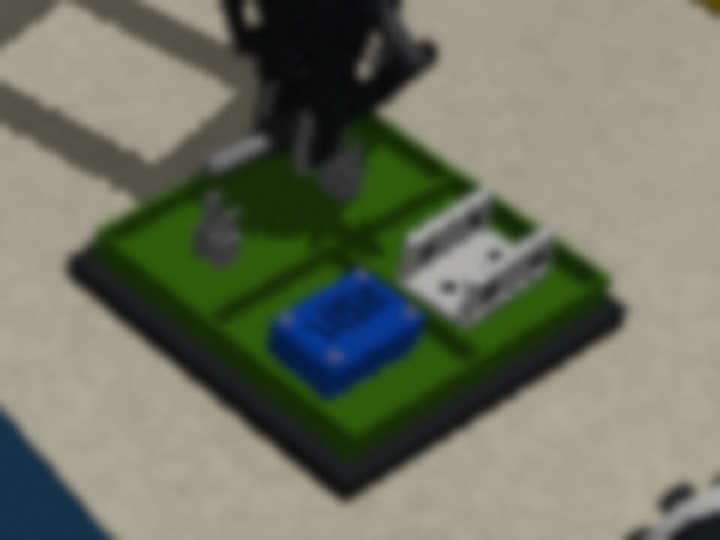

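View pics/w12.png

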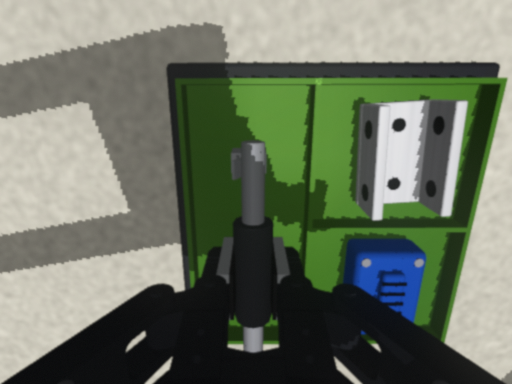

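View pics/d2.png

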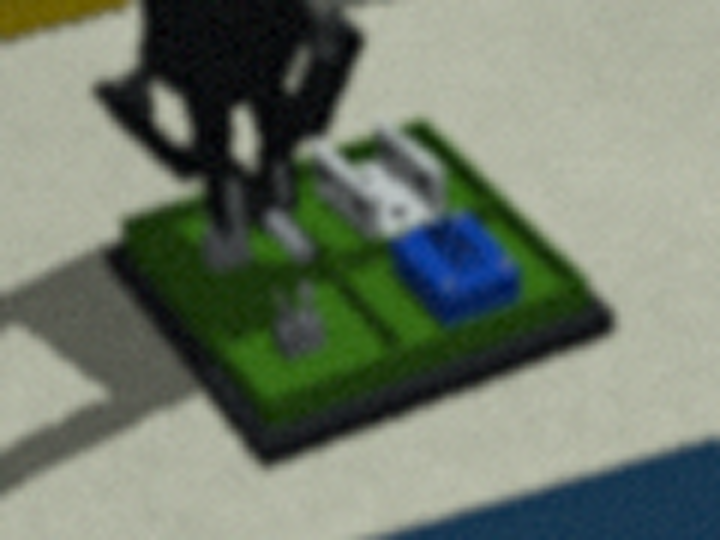

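The clips are at tray x ≈ -49.5 and the TCP reads -47.2, still settling. I'll let it settle and then correct.

Emit:
play_rows(
  deltas=[0,0,0,0,255,0,0,0,0,255,0,0,0,0,255],
)

```text
t: 20.05
eef_pos: [0.4659, 0.265, 0.0768]
tool_rot: [-180.0, -0.0, 100.7]
contact_force: [0.8, 0.1, -0.4]
opening: 0.186
```

```bash
python3 - <<'E'
from plant import arm
from h import *
s=arm.read_state(); a=np.radians(10.7); t=np.array([513.3,274.3])
q=s['eef_pos'][:2]*1000-t; print(s['eef_pos'],'TCP in tray',q[0]*np.cos(a)+q[1]*np.sin(a),-q[0]*np.sin(a)+q[1]*np.cos(a))
p,d,c,s=grab(arm,'wrist','w13'); X=cloud(d,c)*1000
r=X[...,:2]-t; tx=r[...,0]*np.cos(a)+r[...,1]*np.sin(a); ty=-r[...,0]*np.sin(a)+r[...,1]*np.cos(a)
for y0 in range(28,60,5):
    k=(d>0)&(ty>y0)&(ty<y0+5)&(X[...,2]>72)&(X[...,2]<100)&(abs(tx+48)<12)
    if k.sum()>3: print(y0,k.sum(),'rod tx',np.percentile(tx[k],[1,50,99]),'z',np.percentile(X[...,2][k],98))
E
```

```text
[0.46587525 0.26495899 0.07682102] TCP in tray -48.33448344546398 -0.37340190604103185
20.05 [465.9 265.   76.8] [-180.    -0.   100.7] F [ 0.8  0.1 -0.4] op 0.18638409208858384
28 248 rod tx [-53.39944068 -48.57621845 -43.805084  ] z 86.45920983919831
33 257 rod tx [-53.35452042 -48.57841416 -43.8606303 ] z 86.21078418482035
38 276 rod tx [-53.29508408 -48.57772756 -43.43850835] z 86.41561929746771
43 282 rod tx [-53.2288419  -48.17513833 -43.50894443] z 86.14761262267287
48 289 rod tx [-53.16756381 -48.58130584 -43.5727845 ] z 85.88921999372992
53 292 rod tx [-53.11497857 -48.58368702 -43.65196795] z 85.76109494741543
58 227 rod tx [-53.06529413 -48.1918081  -43.69222037] z 85.83869634780135
```

Emit:
play_rows(
  deltas=[0,-1,10,0,255,0,0,10,0,255,0,0,4,0,255,0,0,0,0,255,0,0,0,0,255,0,0,0,0,255],
)

```text
t: 20.7
eef_pos: [0.4652, 0.2649, 0.0531]
tool_rot: [180.0, -0.0, 100.7]
contact_force: [0.4, -0.9, -0.4]
opening: 0.184
```

```bash
python3 - <<'E'
from plant import arm
from h import *
s=arm.read_state(); a=np.radians(10.7); t=np.array([513.3,274.3])
q=s['eef_pos'][:2]*1000-t; print(s['eef_pos'],'TCP in tray',q[0]*np.cos(a)+q[1]*np.sin(a),-q[0]*np.sin(a)+q[1]*np.cos(a))
p,d,c,s=grab(arm,'wrist','w14',(160,60,400,260),3)
grab(arm,'side','d3',(150,110,220,165),10)
E
```

```text
[0.46517985 0.26487221 0.0530774 ] TCP in tray -49.033901304101974 -0.3295576590691578
20.7 [465.2 264.9  53.1] [ 1.7997e+02 -1.0000e-02  1.0070e+02] F [ 0.4 -0.9 -0.4] op 0.18389741588767122
20.75 [465.3 264.9  53.2] [ 1.7996e+02 -1.0000e-02  1.0070e+02] F [ 0.6  0.4 -0.5] op 0.18571242507519084
```

View pics/w14.png

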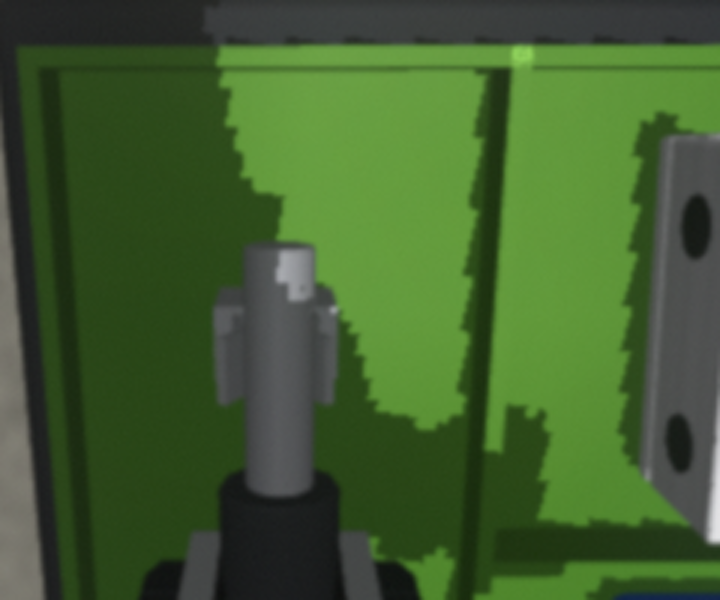

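View pics/d3.png

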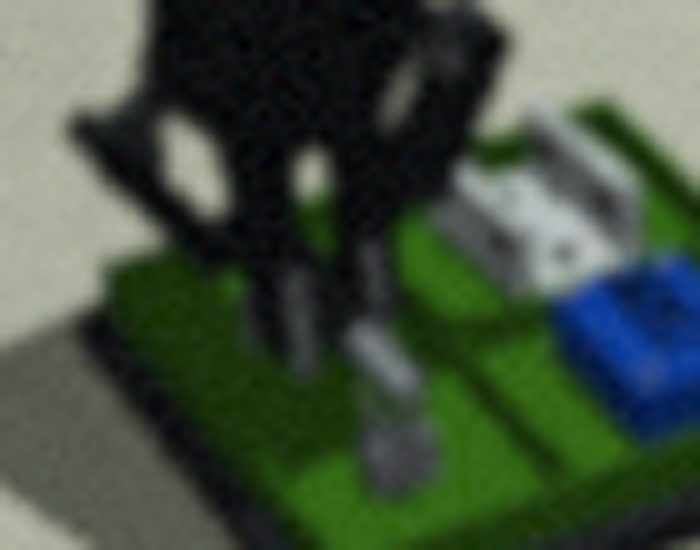

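The shaft sits in the clip mouths: rod at x=280 and clip centre at x=276 in the crop, about 0.5 mm off. I'll nudge it and press in small steps.

Emit:
play_rows(
  deltas=[0,-0.6,3,0,255,0,0,2,0,255,0,0,0,0,255,0,0,0,0,255],
)

```text
t: 21.2
eef_pos: [0.4643, 0.2646, 0.0477]
tool_rot: [-180.0, -0.0, 100.7]
contact_force: [0.6, 0.4, -0.7]
opening: 0.188
```

Emit:
play_rows(
  deltas=[0,0,2,0,255,0,0,1,0,255,0,0,0,0,255,0,0,0,0,255],
)

```text
t: 21.6
eef_pos: [0.4646, 0.2647, 0.045]
tool_rot: [180.0, -0.0, 100.7]
contact_force: [0.2, 0.3, 0.7]
opening: 0.19
```

Emit:
play_rows(
  deltas=[0,0,1.5,0,255,0,0,1.5,0,255,0,0,0,0,255],
)

```text
t: 21.9
eef_pos: [0.4647, 0.2648, 0.0421]
tool_rot: [180.0, -0.0, 100.7]
contact_force: [1.0, 0.7, 5.4]
opening: 0.189
```

Emit:
play_rows(
  deltas=[0,0,1.5,0,255,0,0,1.5,0,255,0,0,0,0,255],
)

```text
t: 22.2
eef_pos: [0.4648, 0.2649, 0.0393]
tool_rot: [179.9, -0.0, 100.7]
contact_force: [-1.0, -0.6, 7.4]
opening: 0.188
```

Emit:
play_rows(
  deltas=[0,0,1.5,0,255,0,0,1.5,0,255,0,0,0,0,255],
)

```text
t: 22.5
eef_pos: [0.4649, 0.2649, 0.0366]
tool_rot: [179.9, -0.0, 100.7]
contact_force: [-1.3, 0.7, 9.5]
opening: 0.188
```

Emit:
play_rows(
  deltas=[0,0,1.5,0,255,0,0,0,0,255,0,0,0,0,255],
)

```text
t: 22.8
eef_pos: [0.4651, 0.265, 0.0354]
tool_rot: [179.9, -0.0, 100.7]
contact_force: [-1.8, -1.1, 9.7]
opening: 0.192
```

Emit:
play_rows(
  deltas=[0,0,1.5,0,255,0,0,0,0,255,0,0,0,0,255],
)

```text
t: 23.1
eef_pos: [0.4648, 0.2648, 0.0334]
tool_rot: [179.9, -0.0, 100.7]
contact_force: [0.9, -0.9, 3.6]
opening: 0.19
```

The force fell from 9.7 to 3.6 N, so it snapped. I'll press further and see whether the force rises steadily.

Emit:
play_rows(
  deltas=[0,0,1.5,0,255,0,0,0,0,255,0,0,0,0,255],
)

```text
t: 23.4
eef_pos: [0.4649, 0.2648, 0.0318]
tool_rot: [179.9, -0.0, 100.7]
contact_force: [0.7, -1.1, 5.3]
opening: 0.186
```

Emit:
play_rows(
  deltas=[0,0,1.5,0,255,0,0,0,0,255,0,0,0,0,255],
)

```text
t: 23.7
eef_pos: [0.4649, 0.2648, 0.0305]
tool_rot: [179.9, -0.0, 100.7]
contact_force: [-0.1, -0.6, 7.4]
opening: 0.185
```

```bash
python3 - <<'E'
from plant import arm
from h import *
p,d,c,s=grab(arm,'wrist','w15',(160,60,400,260),3); P=rodtilt(d,c,s)
E
```

```text
23.7 [464.9 264.8  30.5] [ 1.7994e+02 -1.0000e-02  1.0070e+02] F [-0.1 -0.6  7.4] op 0.18484405777525903
[[25.8 13.2  0.1]
 [28.5  9.7 -0.3]
 [31.5  9.6  0.1]
 [34.5  9.6  0.1]
 [37.5  9.8 -0.3]
 [40.5 10.  -0.3]
 [43.5 10.   0.1]
 [46.6  9.9  0.1]
 [49.5  9.5  0.1]
 [52.5  9.6 -0.1]
 [55.5  9.5 -0.3]
 [58.5  9.5  0.1]
 [61.   9.  -0.1]]
```

View pics/w15.png

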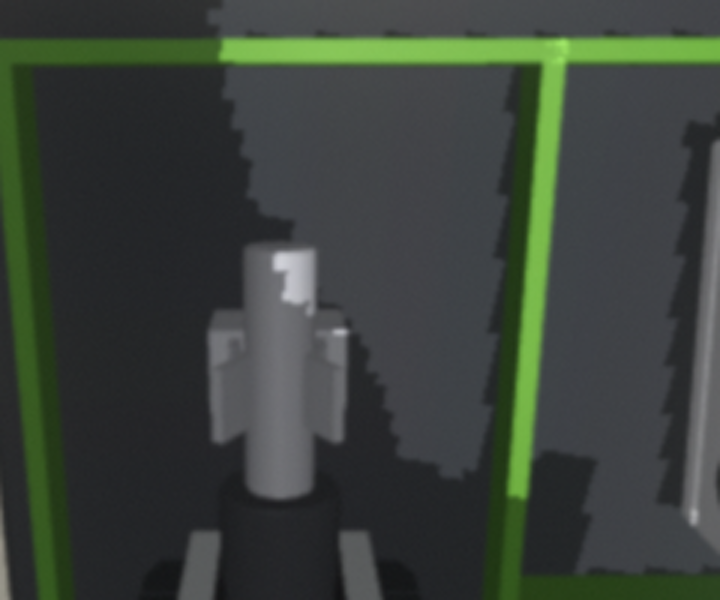

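The shaft is level between the leaves at (278,370). I'll check its height above the tray rim; fully home is 8 mm.

```bash
cat >> h.py <<'E'
def seat(f,green=True):
    p,d,c=load(f); X=cloud(d,c)*1000; a=np.radians(10.7); t=np.array([513.3,274.3])
    r=X[...,:2]-t; tx=r[...,0]*np.cos(a)+r[...,1]*np.sin(a); ty=-r[...,0]*np.sin(a)+r[...,1]*np.cos(a); z=X[...,2]
    ok=(d>.02)
    for n,cx in (('-x rim',-87),('div',-12)):
        for y0,y1 in ((-60,-20),(-20,20),(20,60)):
            k=ok&(abs(tx-cx)<1.2)&(ty>y0)&(ty<y1)&(z<45)&(z>15)
            if k.sum()>5: print(n,y0,k.sum(),np.round(np.percentile(z[k],[50,85]),1))
    k=ok&(abs(ty-87)<1.2)&(tx>-80)&(tx<0)&(z<45); 
    if k.sum()>5: print('+y rim',k.sum(),np.percentile(z[k],[50,85]))
    for y0 in (-58,-52,-46,-40,-34,28,34,40,46,52):
        k=ok&(ty>y0)&(ty<y0+6)&(abs(tx+49.5)<1.5)&(z>20)&(z<70)
        if k.sum()>5: print('rod top y',y0,k.sum(),np.round(np.percentile(z[k],[50,90]),1))
E
python3 - <<'E'
from h import *
seat('w15')
E
```

```text
-x rim -20 346 [27.  27.6]
-x rim 20 547 [27.  27.7]
div -20 310 [27.1 27.6]
div 20 443 [27.2 27.8]
+y rim 806 [27.13814483 27.82268994]
rod top y -46 16 [40.1 40.5]
rod top y -40 58 [39.8 40.5]
rod top y -34 63 [39.8 40.6]
rod top y 28 95 [39.7 40.5]
rod top y 34 96 [39.8 40.4]
rod top y 40 96 [39.8 40.6]
rod top y 46 104 [39.8 40.5]
rod top y 52 117 [39.7 40.4]
```

Rim 27.1, shaft axis 34.8, so it sits 7.7 mm above the rim on both sides. It is fully home. I'll unload the foam by rising 7 mm before opening.

Emit:
play_rows(
  deltas=[0,0,-2,0,255,0,0,-2,0,255,0,0,-2,0,255,0,0,-1,0,255,0,0,0,0,255,0,0,0,0,255],
)

```text
t: 24.35
eef_pos: [0.4643, 0.2647, 0.0366]
tool_rot: [-180.0, -0.0, 100.7]
contact_force: [2.5, 1.3, -0.3]
opening: 0.189
```

Emit:
play_rows(
  deltas=[0,0,0,0,175,0,0,0,0,175,0,0,0,0,175,0,0,0,0,175],
)

```text
t: 24.75
eef_pos: [0.464, 0.2645, 0.0365]
tool_rot: [-180.0, 0.0, 100.7]
contact_force: [-0.8, -0.8, 0.3]
opening: 0.317
```

Emit:
play_rows(
  deltas=[0,0,-5,0,175,0,0,-15,0,175,0,0,-30,0,175,0,0,-40,0,175,0,0,-40,0,175,0,0,0,0,175,0,0,0,0,175,0,0,0,0,175],
)

```text
t: 25.55
eef_pos: [0.4639, 0.2644, 0.1665]
tool_rot: [-180.0, 0.0, 100.7]
contact_force: [-0.7, -0.2, 0.2]
opening: 0.313
```

```bash
python3 - <<'E'
from plant import arm
from h import *
grab(arm,'wrist','w16'); seat('w16')
grab(arm,'scene','s7',(180,120,400,285),3.6)
E
```

```text
25.55 [463.9 264.4 166.5] [-1.7996e+02  1.0000e-02  1.0070e+02] F [-0.7 -0.2  0.2] op 0.313459326597898
-x rim -60 76 [33.2 33.7]
-x rim -20 109 [33.1 33.8]
-x rim 20 150 [32.9 33.7]
div -60 81 [33.1 33.8]
div -20 116 [33.  33.9]
div 20 126 [33.1 33.9]
+y rim 199 [33.14923962 34.0277996 ]
rod top y -58 23 [45.9 46.5]
rod top y -52 24 [45.9 46.5]
rod top y -46 26 [45.9 46.3]
rod top y -40 24 [45.5 46.4]
rod top y -34 24 [45.8 46.6]
rod top y 28 28 [45.6 46.7]
rod top y 34 32 [45.7 46.7]
rod top y 40 28 [45.8 46.7]
rod top y 46 28 [45.9 46.7]
rod top y 52 32 [45.8 46.6]
25.6 [463.6 264.3 165.8] [-1.7989e+02  2.0000e-02  1.0070e+02] F [-1.2  0.2 -0.8] op 0.3148751548546154
```

View pics/w16.png

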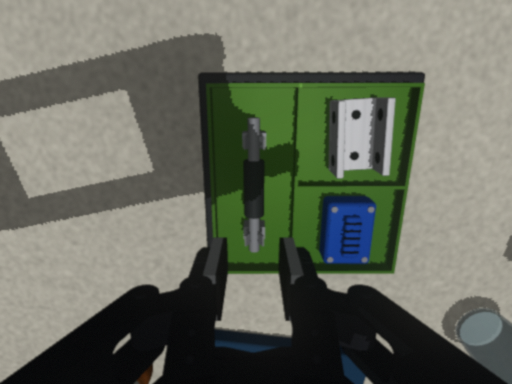

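View pics/s7.png

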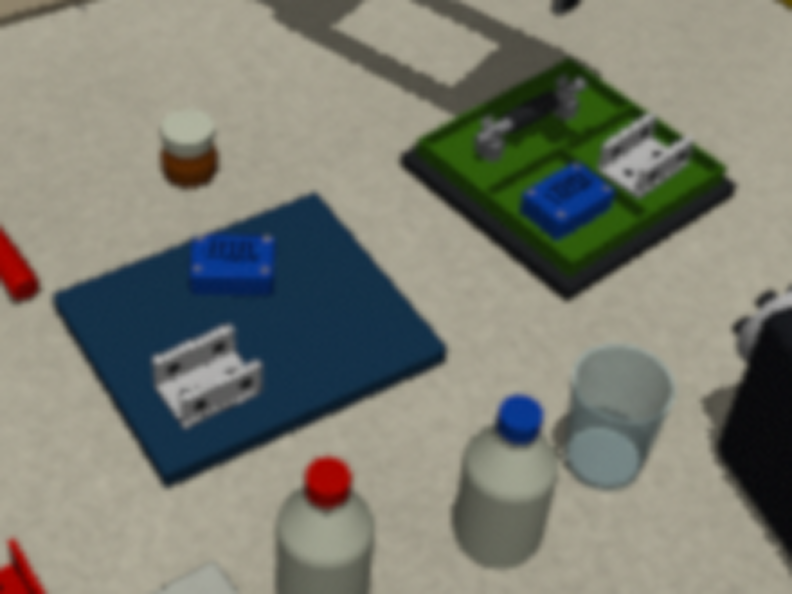

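The shaft is home in both clips: its axis is 7.7 mm above the rim at each end, level and centred. The cover and bracket lie flat in their compartments, and the spares haven't moved. Handing in.

```bash
python3 -c "
from plant import arm
print(arm.close_job(), arm.read_state()['t'])"
```

```text
the job is handed in; nothing more can be done
the job is handed in; nothing more can be done
```

I completed the kit and handed it in at about 25.7 s of the 54 s limit; no verdict is reported.

- **Cover:** the tray already held a bracket in its left compartment, so I laid one blue cover flat in the empty right one. The bracket duplicate and the second cover stayed on the mat.
- **Shaft:** I took the shaft from the rack lane nearest the mat. Because the moves can't tilt the tool, I gripped it at its 38° tilt and turned it level against the mat's edge. It measured 0.8° off level, mostly before pressing.
- **Pressing:** I pressed the shaft into the clips with at most about 10 N read at the wrist. The force dropped from 9.7 to 3.6 N as it snapped in.

In the last checks:
- The shaft axis is 7.7 mm above the tray rim along its whole length, against 8 mm nominal, and centred across the clips to within the measuring error.
- The cover and bracket lie flat, and the gripper is clear of everything.
- The spare bracket, spare cover, jar, bottles and beaker look unmoved in the final picture.
- The second shaft, stirring rod and screwdriver were last seen in place just after I lifted the shaft; I did not go near them after that.
- No check failed. While I levelled the shaft, the roller caught the mat's edge and tipped it about 2° past level, but it read 0.8° once lifted.

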